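# Scoop the cast balls out of the offcuts

### The job

Take the wire scoop by its orange handle and scoop the two big resin balls (lilac and teal) out of the white tub, letting every small amber offcut drop back into it, and roll the balls gently off the scoop into the blue drying tray; do not touch the balls with the gripper, and do not drop them from a height. Finally stand the empty scoop upright on its green mat again and let go of it. All five offcuts must end up in the tub, and the other things on the table must stay where they are.

Things in the scene. Friction and masses are not known exactly. Their poses are not given: they have to be found in the camera images.
- scoop_grip (a point): Middle of the wire scoop's orange handle bar: 105 mm long (x), 20 wide (y), 22 tall, 109 mm above the scoop's underside. Grip it from above, fingers closing along y. Scoop: loose, 0.24 kg, x to its open front, z up. Its back wall (50 mm tall) ends 50 mm behind this point and is 113 mm wide; there are no side walls.
- scoop_front (a point): Middle of the scoop's open front edge, at the tine tips, level with its underside: 70 mm ahead (+x) of the handle's middle and 109 mm below it. The floor is 4 tines along x at y = -54, -18, 18, 54 mm, 5 mm thick (gaps 31 mm). No lip: a ball cradles between two tines, rolls in and out over this edge, and stays against the back wall while the front is tilted up 10 to 25 degrees.
- mat: Green square mat 175 x 175 x 4 mm, fixed; origin at the centre of its underside.
- tub: White open tub, fixed, outside 322 (x) x 148 (y) x 56 mm tall, walls and floor 6 mm. Origin at the centre of its underside. The balls and offcuts start in its +x half or just short of the middle; the last 125 mm at its -x end are empty. Pushed along +x with the tines 2 mm over the floor, the balls roll to the end wall and the tines pass under them.
- tray: Blue drying tray, fixed, outside 210 (x) x 200 (y) x 36 mm tall, walls and floor 6 mm thick, open top with a grey felt floor. Origin at the centre of its underside.
- ball_a_center (a point): Lilac resin ball, 60 mm diameter, about 0.15 kg; its centre.
- ball_b_center (a point): Teal resin ball, 60 mm diameter, about 0.15 kg; its centre.
- chip1_center (a point): Amber offcut, a round nub 20 mm in diameter and 18 mm tall, 11 g; its centre. It drops through between the scoop's tines.
- chip2_center (a point): Amber offcut, a round nub 20 mm in diameter and 18 mm tall, 11 g; its centre. It drops through between the scoop's tines.
- chip3_center (a point): Amber offcut, a round nub 20 mm in diameter and 18 mm tall, 11 g; its centre. It drops through between the scoop's tines.
- chip4_center (a point): Amber offcut, a round nub 20 mm in diameter and 18 mm tall, 11 g; its centre. It drops through between the scoop's tines.
- chip5_center (a point): Amber offcut, a round nub 20 mm in diameter and 18 mm tall, 11 g; its centre. It drops through between the scoop's tines.
- pigment_bottle: Amber bottle 44 mm wide and 85 mm tall, bystander; origin at its foot.
- mixing_cup: Terracotta-coloured cup, 72 mm wide and 75 mm tall, bystander; origin at its foot.
- glitter_jar: Red jar 60 mm wide, 70 mm tall, bystander; origin at its foot.
- dip_bowl: Blue bowl 110 mm wide, 45 mm tall, bystander; origin at its foot.
- resin_bottle: White bottle 64 mm wide, 170 mm tall, bystander; origin at its foot.
Mind the look-alikes: they are no part of the job. Leave any pink or purple look-alike of the part that bears scoop_grip alone.

How it is judged:
On the way, in this order (a step that is already met when the one before it is completed fails the run):
1. a ball is lifted in the scoop, and no offcut with it (((x of ball_a_center in the frame of scoop_grip between -0.07 and 0.07 m and y of ball_a_center in the frame of scoop_grip between -0.07 and 0.07 m and z of ball_a_center in the frame of scoop_grip between -0.11 and -0.05 m and height (world z) of ball_a_center above 0.1 m) or (x of ball_b_center in the frame of scoop_grip between -0.07 and 0.07 m and y of ball_b_center in the frame of scoop_grip between -0.07 and 0.07 m and z of ball_b_center in the frame of scoop_grip between -0.11 and -0.05 m and height (world z) of ball_b_center above 0.1 m)) and height (world z) of each of chip1_center, chip2_center, chip3_center, chip4_center, chip5_center below 0.06 m), for 0.2 s.
2. both balls lie in the drying tray (x of ball_a_center in the frame of tray between -0.1 and 0.1 m and y of ball_a_center in the frame of tray between -0.095 and 0.095 m and z of ball_a_center in the frame of tray between 0.025 and 0.05 m and x of ball_b_center in the frame of tray between -0.1 and 0.1 m and y of ball_b_center in the frame of tray between -0.095 and 0.095 m and z of ball_b_center in the frame of tray between 0.025 and 0.05 m), for 0.2 s.
At the end, for the whole second after the job is handed in: Both balls lie at rest on the floor of the drying tray; all five offcuts are inside the tub; the scoop stands upright (within about 6 degrees) on its mat, released, its handle middle within 55 mm of the mat's centre (all of step 2 and x of chip1_center in the frame of tub between -0.155 and 0.155 m and y of chip1_center in the frame of tub between -0.069 and 0.069 m and z of chip1_center in the frame of tub between 0 and 0.045 m and x of chip2_center in the frame of tub between -0.155 and 0.155 m and y of chip2_center in the frame of tub between -0.069 and 0.069 m and z of chip2_center in the frame of tub between 0 and 0.045 m and x of chip3_center in the frame of tub between -0.155 and 0.155 m and y of chip3_center in the frame of tub between -0.069 and 0.069 m and z of chip3_center in the frame of tub between 0 and 0.045 m and x of chip4_center in the frame of tub between -0.155 and 0.155 m and y of chip4_center in the frame of tub between -0.069 and 0.069 m and z of chip4_center in the frame of tub between 0 and 0.045 m and x of chip5_center in the frame of tub between -0.155 and 0.155 m and y of chip5_center in the frame of tub between -0.069 and 0.069 m and z of chip5_center in the frame of tub between 0 and 0.045 m and linear speed of each of ball_a, ball_b below 0.03 m/s and horizontal distance between scoop_grip and mat below 0.055 m and angle between scoop_grip's own z axis and vertical below 0.1 rad and height (world z) of scoop_grip between 0.105 and 0.12 m); the robot touches nothing.
It fails at once if the gripper touches a ball (contact force between any of the fingers, the arm and ball_a above 0.5 N or contact force between any of the fingers, the arm and ball_b above 0.5 N).
It fails at once if a ball is dropped from a height or thrown (faster than 1.5 m/s) (linear speed of any of ball_a, ball_b above 1.5 m/s).
It fails at once if a bystander is moved by more than 40 mm (distance of any of pigment_bottle, mixing_cup, glitter_jar, dip_bowl, resin_bottle from where it was at the start of the episode above 0.04 m).
It also fails if it takes over 72 s, if anything falls off the work surface, if the arm or the gripper's body presses on something with over 40 N, if the wrist force passes 120 N, or if a joint passes its speed limit or range.

### The arm

A 6-joint arm with a two-finger parallel gripper is mounted at the origin on the work surface. World frame = base frame: x ahead of the robot, y to its left, z up, the work surface at z = 0. Lengths are in m, angles in rad, forces in N, time in s.
With the tool pointing down it reaches from about 0.325 to 0.9 m from the base axis. Payload 6.1 kg.
Tool frame: the origin (TCP) lies on the centre line of the jaws, within the pads' length; the fingertips stand 25 mm ahead of it and the grasp point (between the pads) lies 6 mm ahead of it (bot.nose_length is the distance from the TCP to the fingertips, in m); z points along the fingers, y is the direction in which the jaws open and shut (so a half turn about z gives the same grasp; the last joint's range is limited). The gripper opens to 85 mm and grips with 20 to 120 N. Pads are 22 mm wide; open, the fingers measure 114 mm over their backs; the gripper's body (76 mm by 85 mm) begins 54 mm behind the grasp point. The pads swing forward as they close: fully open they stand 13 mm farther back than shut.
Start: joints at [1.218, 0.22, 1.526, -0, 1.395, -0.126], TCP at [0.141, 0.609, 0.256] pointing down, gripper open.
Joint ranges: [-2.98, 2.98], [-0.91, 2.08], [0.09, 2.57], [-1.24, 4.39], [0.2, 2.65], [-2.68, 2.68]. Speed limits (rad/s): [2.57, 2.57, 3.01, 3.14, 3.14, 3.14].

### API

Orientations are given as [roll, pitch, yaw] about the fixed x, y, z axes, in that order (R = Rz(yaw) Ry(pitch) Rx(roll)).
In Python, from rig import readout, viewer, ticket, bot gives the robot as it stands.
- The arm moves only by the tool step_arm, never from a script. Its argument "plan" is a list of rows, each a list of 3 entries, a list of its own where there are three numbers: the shift along the tool's x, y, z in m, then the turn about the tool's z in rad, then the closure, from 0 (fully open) to 1 (shut). A call has 1 to 5 rows; each row shifts and turns the commanded pose from where the row before left it, along the tool's axes as they then stand; what a row does not reach is not made up. A row lasts 1/8 s, in which the tool goes at most 62.5 mm and 10.7 degrees, less where a joint would pass 70% of its speed; a pose out of reach is approached as far as the arm can. A call with a gripper value outside its range is refused whole. The fingers move at their own pace and stop on an object; "grip_force" is the grip in N (left out, the last holds). Time passes only in rows, so rows that do not move let the fingers close. It gives the time, the measured TCP pose, the force and the opening at its end, in the units of the state.
- readout.state(): the state, without advancing time (a new reading comes with each control period).
- viewer.grab_frame(name): name is "side" or "top"; returns a dict with "color" (480x640x3 uint8, red, green, blue), "depth" (480x640 float32, m along the optical axis (not along the pixel's ray), 0 where there is no reading), "fx", "fy", "cx", "cy" (pixels), "extrinsics" (4x4, takes a point from world to camera coordinates). Camera axes: x right, y down, z forward; pixel columns grow to the right and rows downward; lengths in m; the calibration is good to about 2 mm. A picture is of the moment at which its call begins.
- ticket.hand_in(): hands the job in, once; it reports no verdict.
The state is a dict: "time": time; "joint_positions": joint angles; "qd": joint speeds; "joint_torque": joint torques, N m; "position": TCP position; "eef_rot": TCP orientation; "force": force on the tool from outside, world axes, zero at the start; "ft_torque": the same for the moment, N m; "finger_gap": opening from 0.0 (shut) to 1.0 (fully open).
Only numpy, scipy, OpenCV 4.12 (cv2) and the standard library are available. Lean on these libraries where they do the work, as an engineer would, in place of code of your own. Each camera call takes 0.05 s, during which the arm holds its last target.

## Working session

There is one attempt and no reset: what is moved stays moved. The work goes in short steps, Python scripts to look and compute and a tool call to move; the robot and the scene stay as the last step left them, time stands still between calls to the robot, and variables do not carry over. Pictures are saved under pics/ and viewed, and the job is handed in when it is done.

Besides the shell and the picture viewer there is one more tool, called after "Emit:" as name(argument=value, ...) on one line, values as JSON. step_arm: Moves the arm, as the interface text tells. Its arguments: {"type":"object","properties":{"plan":{"type":"array"},"grip_force":{"type":"number"}},"required":["plan"]}

```bash
ls; mkdir -p pics; cat > h.py <<'E'
import numpy as np,cv2
from rig import readout,viewer,ticket,bot
def grab(n,fn=None):
    f=viewer.grab_frame(n)
    if fn: cv2.imwrite('pics/'+fn,cv2.cvtColor(f['color'],cv2.COLOR_RGB2BGR))
    return f
def cloud(f):
    d=f['depth'];v,u=np.mgrid[:480,:640]
    P=np.stack([(u-f['cx'])*d/f['fx'],(v-f['cy'])*d/f['fy'],d,np.ones_like(d)],-1)
    W=P@np.linalg.inv(f['extrinsics']).T
    W=W[...,:3];W[d==0]=np.nan;return W
E
python3 - <<'E'
from h import *
s=readout.state();print(s)
for n in('side','top'):
    f=grab(n,n+'0.png');print(n,f['fx'],f['cx'],np.linalg.inv(f['extrinsics']).round(3).tolist())
    np.savez('f_'+n,**f)
E
```

```text
pics
{'time': 0.0, 'joint_positions': array([ 1.21793746e+00,  2.21212021e-01,  1.52759669e+00,  5.82579966e-06,
        1.39469321e+00, -1.26148564e-01]), 'qd': array([ 0.00016992, -0.00090845,  0.00185987, -0.00039595,  0.0001736 ,
        0.00131827]), 'joint_torque': array([-4.08910846e-04, -4.96914089e+01, -3.89389908e+01, -2.63019429e-04,
        1.10631989e-02,  5.62149614e-05]), 'position': array([0.14032441, 0.60848257, 0.25521556]), 'eef_rot': array([-3.13969928e+00, -2.45901209e-04,  2.91488109e+00]), 'force': array([ 0.83919329, -0.42026217,  0.093583  ]), 'ft_torque': array([ 0.04299873,  0.01589421, -0.01559029]), 'finger_gap': 1.0009458652795589}
side 606.607462998039 311.57165784876577 [[0.879, -0.286, 0.382, -0.12], [-0.477, -0.492, 0.728, -1.164], [-0.02, -0.822, -0.569, 1.026], [0.0, 0.0, 0.0, 1.0]]
top 447.8885326270078 322.57130196953653 [[0.022, -0.99, 0.142, 0.309], [-1.0, -0.025, -0.016, 0.001], [0.019, -0.142, -0.99, 1.213], [0.0, 0.0, 0.0, 1.0]]
```

View pics/top0.png

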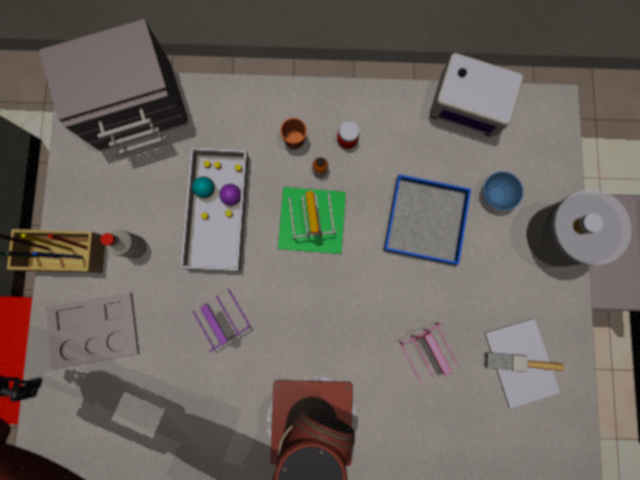

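View pics/side0.png

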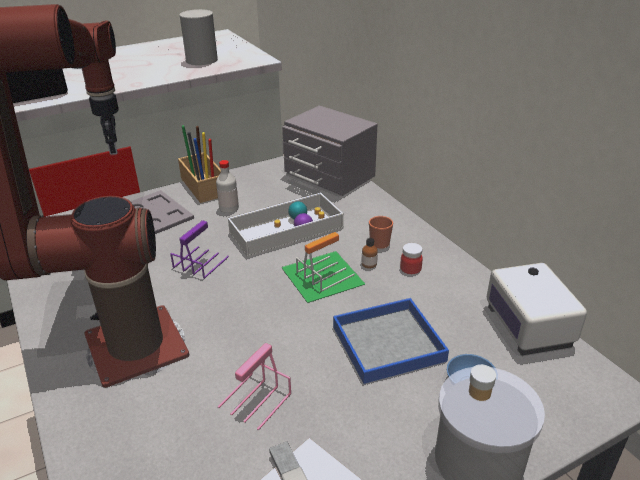

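Candidates for the scoop: the orange-handled one at (313,213) in top, on the green mat. Look-alikes are purple (215,325), pink (433,352), and the knife with the orange handle (545,365). I choose the orange one on the mat. Next I'll check it in a close crop and measure.

```bash
python3 - <<'E'
from h import *
f=dict(np.load('f_top.npz'));g=dict(np.load('f_side.npz'))
a=cv2.resize(f['color'][140:280,170:360],None,fx=4,fy=4,interpolation=cv2.INTER_CUBIC)
cv2.imwrite('pics/c1.png',a[...,::-1])
b=cv2.resize(g['color'][180:310,220:420],None,fx=4,fy=4,interpolation=cv2.INTER_CUBIC)
cv2.imwrite('pics/c2.png',b[...,::-1])
hsv=cv2.cvtColor(f['color'],cv2.COLOR_RGB2HSV);W=cloud(f)
def m(lo,hi,roi,nm,zr=None):
    k=cv2.inRange(hsv,np.array(lo),np.array(hi));r=np.zeros_like(k);r[roi[1]:roi[3],roi[0]:roi[2]]=255;k&=r
    n,l,s,c=cv2.connectedComponentsWithStats(k)
    for i in range(1,n):
        if s[i,4]>8:
            p=W[l==i];p=p[~np.isnan(p[:,0])];print(nm,s[i].tolist(),c[i].round(1),'med',np.median(p,0).round(4),'z95',np.percentile(p[:,2],95).round(3),'rect',[np.round(x,1) for x in cv2.minAreaRect(np.argwhere(l==i)[:,::-1].astype(np.float32))])
m((8,150,120),(18,255,255),(280,170,350,260),'orange')
m((45,120,80),(75,255,255),(270,170,360,260),'mat')
m((105,150,60),(125,255,255),(370,160,480,280),'tray')
m((80,150,50),(100,255,255),(180,140,260,280),'teal')
m((130,100,40),(160,255,255),(180,140,260,280),'lilac')
m((18,120,100),(35,255,255),(180,140,260,280),'chip')
E
```

```text
mat [278, 188, 67, 65, 2858] [311.6 221.4] med [0.5201 0.0109 0.0052] z95 0.009 rect [array([311.5, 219.9]), array([62.9, 61.4]), np.float64(4.4)]
tray [385, 175, 85, 89, 727] [429.4 218.9] med [ 0.5329 -0.3092  0.0356] z95 0.04 rect [array([427.7, 219.4]), array([76.1, 76.7]), np.float64(11.3)]
teal [192, 178, 22, 19, 318] [202.2 186.7] med [0.5972 0.3012 0.0601] z95 0.068 rect [array([202. , 186.5]), array([20.1, 18.8]), np.float64(26.6)]
lilac [220, 185, 20, 20, 320] [229.7 194.3] med [0.5781 0.2284 0.0603] z95 0.068 rect [array([229.5, 194.5]), array([19., 19.]), np.float64(90.0)]
chip [204, 161, 6, 6, 31] [206.4 163.5] med [0.6703 0.3035 0.025 ] z95 0.028 rect [array([206.5, 163.5]), array([5., 5.]), np.float64(90.0)]
chip [214, 162, 7, 6, 29] [216.9 164.5] med [0.6693 0.2743 0.0258] z95 0.028 rect [array([217. , 164.5]), array([4.9, 4.9]), np.float64(45.0)]
chip [235, 165, 7, 6, 31] [237.7 167.4] med [0.6627 0.2172 0.0238] z95 0.027 rect [array([237.8, 167.2]), array([5.7, 4.9]), np.float64(45.0)]
chip [226, 210, 6, 7, 33] [228.5 213.1] med [0.5351 0.2356 0.0249] z95 0.027 rect [array([228.5, 213. ]), array([6., 5.]), np.float64(90.0)]
chip [201, 213, 7, 6, 33] [204.2 215.5] med [0.5273 0.3011 0.0253] z95 0.028 rect [array([204. , 215.5]), array([5., 6.]), np.float64(90.0)]
```

View pics/c1.png

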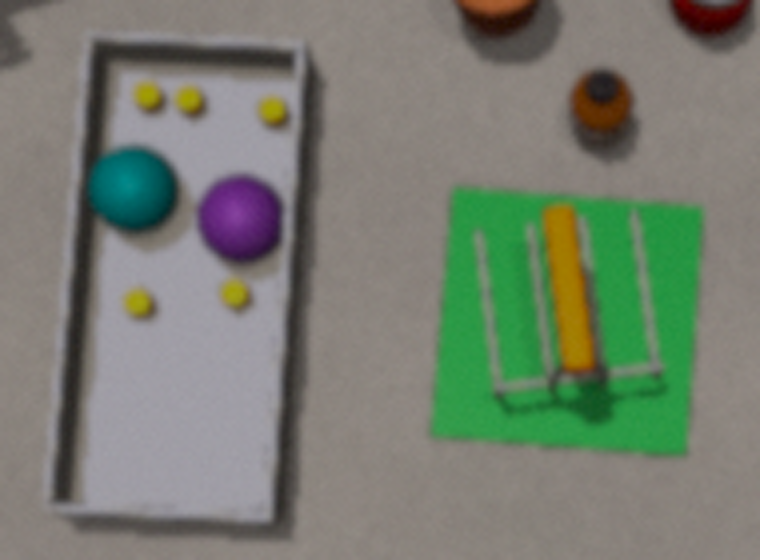

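View pics/c2.png

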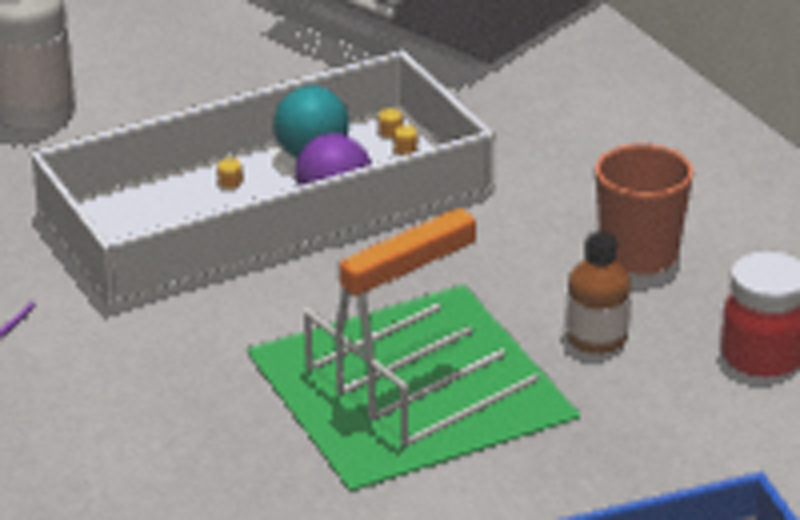

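The crop confirms it: the orange handle has an open front pointing up the image (+x). The back bar sits at image bottom and the mat is beneath. Now the metric poses.

```bash
cat >> h.py <<'E'
def cast(f,uv,z):
    uv=np.asarray(uv,float).reshape(-1,2);T=np.linalg.inv(f['extrinsics'])
    d=np.c_[(uv[:,0]-f['cx'])/f['fx'],(uv[:,1]-f['cy'])/f['fy'],np.ones(len(uv))]@T[:3,:3].T;o=T[:3,3]
    return o+d*((z-o[2])/d[:,2])[:,None]
def rect(P):
    (c,s,a)=cv2.minAreaRect(P[:,:2].astype(np.float32)*1000);return np.round(c,1),np.round(s,1),round(a,2)
E
python3 - <<'E'
from h import *
for n in('top','side'):
    f=dict(np.load(f'f_{n}.npz'));W=cloud(f);hsv=cv2.cvtColor(f['color'],cv2.COLOR_RGB2HSV)
    def sel(box,z): 
        return (W[...,0]>box[0])&(W[...,0]<box[1])&(W[...,1]>box[2])&(W[...,1]<box[3])&(W[...,2]>z[0])&(W[...,2]<z[1])
    tub=sel((.35,.75,.15,.38),(.048,.064))&(hsv[...,1]<60)
    # remove balls
    print(n,'tub',rect(W[tub]),tub.sum())
    tr=sel((.38,.66,-.45,-.18),(.028,.044))
    k=(cv2.inRange(hsv,np.array((105,120,40)),np.array((128,255,255)))>0)
    print('tray',rect(W[tr&k]))
    mk=(cv2.inRange(hsv,np.array((45,120,60)),np.array((75,255,255)))>0)
    v,u=np.nonzero(mk);print('mat',rect(cast(f,np.c_[u,v],.004)))
    hd=sel((.4,.7,-.1,.15),(.105,.14));P=W[hd]
    print('handle',rect(P),P.mean(0).round(4),np.percentile(P[:,2],[50,95]))
    ok=(cv2.inRange(hsv,np.array((5,140,90)),np.array((22,255,255)))>0)
    n_,l,s,c=cv2.connectedComponentsWithStats(ok.astype(np.uint8))
    for i in range(1,n_):
        if s[i,4]>100: 
            v,u=np.nonzero(l==i);print('or',s[i],rect(cast(f,np.c_[u,v],.124)),cv2.fitLine(cast(f,np.c_[u,v],.124)[:,:2].astype(np.float32),cv2.DIST_L2,0,.01,.01).ravel().round(3))
    for nm,lo,hi in(('teal',(80,130,40),(100,255,255)),('lilac',(130,90,40),(160,255,255))):
        b=(cv2.inRange(hsv,np.array(lo),np.array(hi))>0)&sel((.45,.75,.15,.38),(.0,.08))
        Q=W[b];A=np.c_[2*Q,np.ones(len(Q))];x=np.linalg.lstsq(A,(Q**2).sum(1),rcond=None)[0];print(nm,x[:3].round(4),np.sqrt(x[3]+x[:3]@x[:3]).round(4))
E
```

```text
top tub (array([544. , 269.9]), array([149.1, 322.6]), 88.7) 1003
tray (array([ 532.8, -299.5]), array([201.1, 210.1]), 79.62)
mat (array([526.5,  12.6]), array([171.4, 171. ]), 86.96)
handle (array([526.3,  12. ]), array([104.6,  20. ]), 8.96) [0.5248 0.0118 0.1244] [0.12463518 0.12819561]
or [281 119  25  25 252] (array([732.1,  64.5]), array([63.7, 60.9]), 1.73) [ 0.5   -0.866  0.723  0.062]
or [310 192   9  41 163] (array([524.5,   6.3]), array([101.2,  17.7]), 3.3) [0.992 0.127 0.52  0.006]
or [ 38 233  38  21 187] (array([434.7, 623.6]), array([92.8, 35.4]), 78.41) [0.289 0.957 0.431 0.63 ]
or [322 383  29  28 301] (array([ 86.7, -56.2]), array([60.7, 65.6]), 1.07) [ 0.701  0.713  0.091 -0.059]
teal [0.6025 0.3051 0.0392] 0.0284
lilac [0.5836 0.2323 0.041 ] 0.027
side tub (array([545.4, 267. ]), array([165. , 327.7]), 89.54) 776
tray (array([ 535. , -299.9]), array([208., 213.]), 79.67)
mat (array([518.8, 565.1]), array([ 182.1, 1290.8]), 0.99)
handle (array([526.8,   9.7]), array([107.1,  27.4]), 6.28) [0.5245 0.0062 0.119 ] [0.12088741 0.12678198]
or [305 232  34  21 312] (array([522.2,  -0.8]), array([116.3,  36.7]), 9.9) [ 0.976  0.218  0.522 -0.001]
teal [0.6004 0.2967 0.0477] 0.0202
lilac [0.5834 0.2295 0.0449] 0.023
```

```bash
cat >> h.py <<'E'
def plan(tgt,yaw_deg,n,grip):
    s=readout.state();p=np.array(s['position']);y=s['eef_rot'][2]
    dy=(np.radians(yaw_deg)-y+np.pi)%(2*np.pi)-np.pi
    D=(np.array(tgt)-p)/n;q=y
    for i in range(n):
        c,sn=np.cos(q),np.sin(q)
        print([[round(D[0]*c+D[1]*sn,4),round(D[0]*sn-D[1]*c,4),round(-D[2],4)],round(-dy/n,4),grip]);q+=dy/n
    print('from',p.round(4),np.degrees(y).round(2),'per row mm',np.linalg.norm(D)*1000)
E
python3 -c "
from h import *
plan((.5255,.0115,.22),188.5,13,0)"
```

```text
[[np.float64(-0.0392), np.float64(-0.0381), np.float64(0.0027)], np.float64(-0.0289), 0]
[[np.float64(-0.0381), np.float64(-0.0392), np.float64(0.0027)], np.float64(-0.0289), 0]
[[np.float64(-0.0369), np.float64(-0.0403), np.float64(0.0027)], np.float64(-0.0289), 0]
[[np.float64(-0.0358), np.float64(-0.0413), np.float64(0.0027)], np.float64(-0.0289), 0]
[[np.float64(-0.0345), np.float64(-0.0423), np.float64(0.0027)], np.float64(-0.0289), 0]
[[np.float64(-0.0333), np.float64(-0.0433), np.float64(0.0027)], np.float64(-0.0289), 0]
[[np.float64(-0.032), np.float64(-0.0443), np.float64(0.0027)], np.float64(-0.0289), 0]
[[np.float64(-0.0308), np.float64(-0.0452), np.float64(0.0027)], np.float64(-0.0289), 0]
[[np.float64(-0.0294), np.float64(-0.046), np.float64(0.0027)], np.float64(-0.0289), 0]
[[np.float64(-0.0281), np.float64(-0.0469), np.float64(0.0027)], np.float64(-0.0289), 0]
[[np.float64(-0.0267), np.float64(-0.0477), np.float64(0.0027)], np.float64(-0.0289), 0]
[[np.float64(-0.0253), np.float64(-0.0484), np.float64(0.0027)], np.float64(-0.0289), 0]
[[np.float64(-0.0239), np.float64(-0.0491), np.float64(0.0027)], np.float64(-0.0289), 0]
from [0.1404 0.6085 0.2553] 167.0 per row mm 54.71774001530927
```

Emit:
step_arm(plan=[[[-0.039,-0.038,0.0],-0.029,0],[[-0.038,-0.039,0.0],-0.029,0],[[-0.037,-0.04,0.0],-0.029,0],[[-0.036,-0.041,0.0],-0.029,0],[[-0.035,-0.042,0.0],-0.029,0]])

```text
time: 0.72
position: [0.2899, 0.379, 0.256]
eef_rot: [-3.141, -0.0, 3.061]
force: [1.5, -0.6, 0.4]
finger_gap: 1.003
```

Emit:
step_arm(plan=[[[-0.033,-0.043,0.0],-0.029,0],[[-0.032,-0.044,0.0],-0.029,0],[[-0.031,-0.045,0.0],-0.029,0],[[-0.029,-0.046,0.0],-0.029,0],[[-0.028,-0.047,0.0],-0.029,0]])

```text
time: 1.35
position: [0.4377, 0.1502, 0.2561]
eef_rot: [3.141, 0.0, -3.077]
force: [0.8, 0.6, 0.3]
finger_gap: 0.999
```

Emit:
step_arm(plan=[[[-0.027,-0.048,0.005],-0.029,0],[[-0.025,-0.048,0.01],-0.029,0],[[-0.024,-0.049,0.01],-0.029,0],[[0,0,0],0,0],[[0,0,0],0,0]])

```text
time: 1.98
position: [0.5257, 0.0145, 0.2307]
eef_rot: [3.141, -0.001, -2.992]
force: [-0.1, 0.1, 0.1]
finger_gap: 1.002
```

```bash
python3 -c "
from h import *
f=grab('top','t1.png');g=grab('side','s1.png')
plan((.5255,.0115,.119),188.5,3,0)
a=cv2.resize(f['color'][160:280,250:380],None,fx=5,fy=5)
cv2.imwrite('pics/t1c.png',a[...,::-1])"
```

```text
[[np.float64(0.0003), np.float64(-0.0013), np.float64(0.0375)], np.float64(0.001), 0]
[[np.float64(0.0003), np.float64(-0.0013), np.float64(0.0375)], np.float64(0.001), 0]
[[np.float64(0.0003), np.float64(-0.0013), np.float64(0.0375)], np.float64(0.001), 0]
from [0.5258 0.0154 0.2314] -171.34 per row mm 37.484705330175814
```

View pics/s1.png

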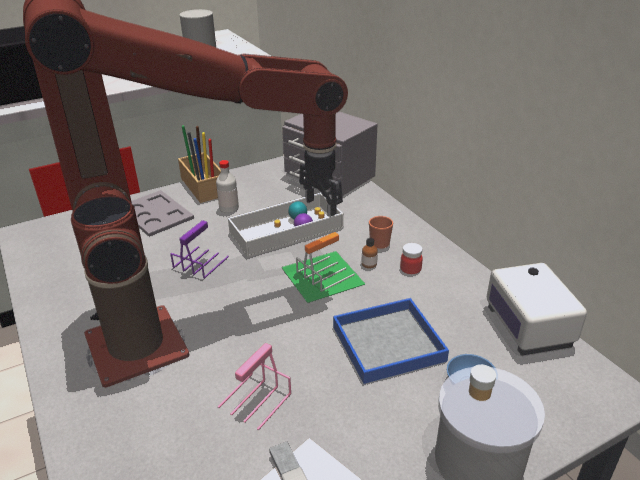

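The side view shows the gripper above and clear of the orange handle. I'm descending now.

Emit:
step_arm(plan=[[[0,-0.003,0.04],0,0],[[0,0,0.04],0,0],[[0,0,0.032],0,0],[[0,0,0],0,0],[[0,0,0],0,0]])

```text
time: 2.7
position: [0.5274, 0.0121, 0.1209]
eef_rot: [-3.141, 0.002, -2.99]
force: [-0.2, -0.2, 1.5]
finger_gap: 0.999
```

```bash
python3 -c "
from h import *
f=grab('top','t2.png');g=grab('side','s2.png')
print(readout.state()['position'])
a=cv2.resize(f['color'][160:280,250:380],None,fx=4,fy=4)
b=cv2.resize(g['color'][180:300,260:380],None,fx=4,fy=4)
cv2.imwrite('pics/t2c.png',np.hstack([a[:480],b])[:,:,::-1][:, :1000]); cv2.imwrite('pics/t2c.png',cv2.resize(np.hstack([a,b])[...,::-1],(800,384)))"
```

```text
[0.52808546 0.01167105 0.12152179]
```

View pics/t2c.png

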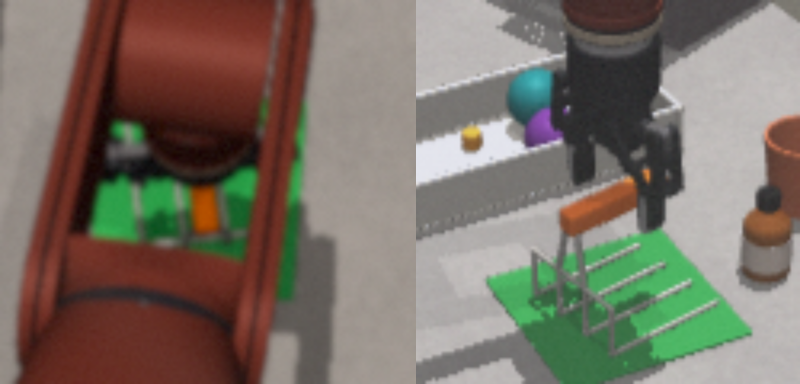

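Fingers straddle the handle. I'm closing.

Emit:
step_arm(plan=[[[0,0,0.001],0,1],[[0,0,0],0,1],[[0,0,0],0,1],[[0,0,0],0,1],[[0,0,0],0,1]], grip_force=80)

```text
time: 3.42
position: [0.5267, 0.0115, 0.1184]
eef_rot: [3.142, 0.0, -2.991]
force: [-2.0, 0.6, 2.0]
finger_gap: 0.216
```

```bash
python3 -c "
from h import *
s=readout.state();print(s['position'],np.degrees(s['eef_rot']),s['force'],s['finger_gap'])"
```

```text
[0.52670004 0.01147144 0.11840452] [ 1.79995861e+02  6.44449440e-04 -1.71399500e+02] [-1.98762212  0.63361757  1.97270395] 0.21642333875169056
```

Emit:
step_arm(plan=[[[0,0,-0.02],0,1],[[0,0,-0.04],0,1],[[0,0,-0.04],0,1],[[0,0,-0.03],0,1],[[0,0,0],0,1]])

```text
time: 4.05
position: [0.5281, 0.0112, 0.2506]
eef_rot: [-3.14, 0.005, -2.991]
force: [-0.3, 0.3, -2.4]
finger_gap: 0.218
```

```bash
python3 -c "
from h import *
s=readout.state();print(s['position'],s['force'],s['ft_torque'])
plan((.4435,.2707,.25),178.7,6,1)
g=grab('side');b=cv2.resize(g['color'][120:270,240:400],None,fx=4,fy=4);cv2.imwrite('pics/s3c.png',b[...,::-1])"
```

```text
[0.52808293 0.0112179  0.25056059] [-0.32021886  0.30762468 -2.37091889] [-0.00174054  0.01780538 -0.02071802]
[[np.float64(0.0075), np.float64(0.0449), np.float64(0.0001)], np.float64(0.0288), 1]
[[np.float64(0.0088), np.float64(0.0446), np.float64(0.0001)], np.float64(0.0288), 1]
[[np.float64(0.01), np.float64(0.0444), np.float64(0.0001)], np.float64(0.0288), 1]
[[np.float64(0.0113), np.float64(0.0441), np.float64(0.0001)], np.float64(0.0288), 1]
[[np.float64(0.0126), np.float64(0.0437), np.float64(0.0001)], np.float64(0.0288), 1]
[[np.float64(0.0138), np.float64(0.0433), np.float64(0.0001)], np.float64(0.0288), 1]
from [0.5281 0.0112 0.2506] -171.39 per row mm 45.48673303980236
```

View pics/s3c.png

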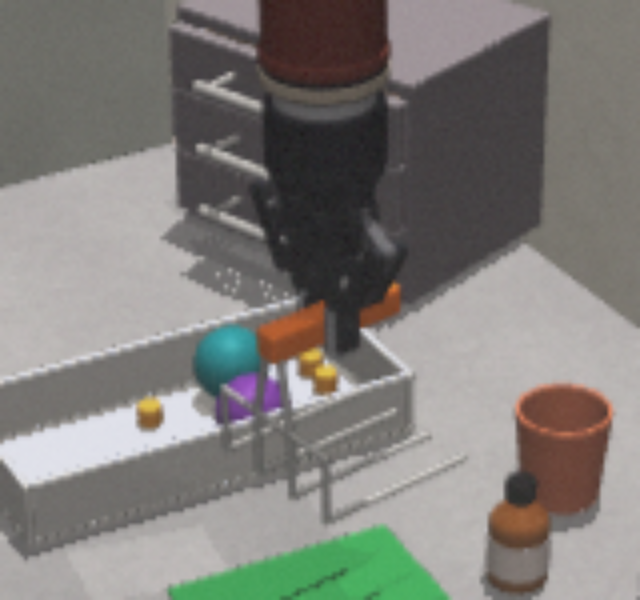

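The scoop hangs level, held mid-handle. Moving it over the tub's empty end.

Emit:
step_arm(plan=[[[0.008,0.045,0],0.029,1],[[0.009,0.045,0],0.029,1],[[0.01,0.044,0],0.029,1],[[0.011,0.044,0],0.029,1],[[0.013,0.044,0],0.029,1]])

```text
time: 4.72
position: [0.4535, 0.2288, 0.2453]
eef_rot: [-3.14, -0.004, -3.138]
force: [-0.1, -0.5, -1.8]
finger_gap: 0.224
```

Emit:
step_arm(plan=[[[0.014,0.043,0.02],0.029,1],[[0,0,0.02],0,1],[[0,0,0],0,1],[[0,0,0],0,1]])

```text
time: 5.22
position: [0.441, 0.2704, 0.2075]
eef_rot: [-3.141, -0.001, 3.117]
force: [0.3, -0.1, -2.2]
finger_gap: 0.224
```

```bash
python3 -c "
from h import *
plan((.4435,.2707,.18),178.7,1,1)
f=grab('top');g=grab('side');b=cv2.resize(g['color'][140:270,210:370],(800,650))[:600];cv2.imwrite('pics/s4c.png',b[...,::-1])
b=cv2.resize(f['color'][130:290,160:320],(600,600));cv2.imwrite('pics/t4c.png',b[...,::-1])"
```

```text
[[np.float64(-0.0025), np.float64(0.0004), np.float64(0.0275)], np.float64(-0.0017), 1]
from [0.441  0.2704 0.2075] 178.6 per row mm 27.654848619392894
```

View pics/s4c.png

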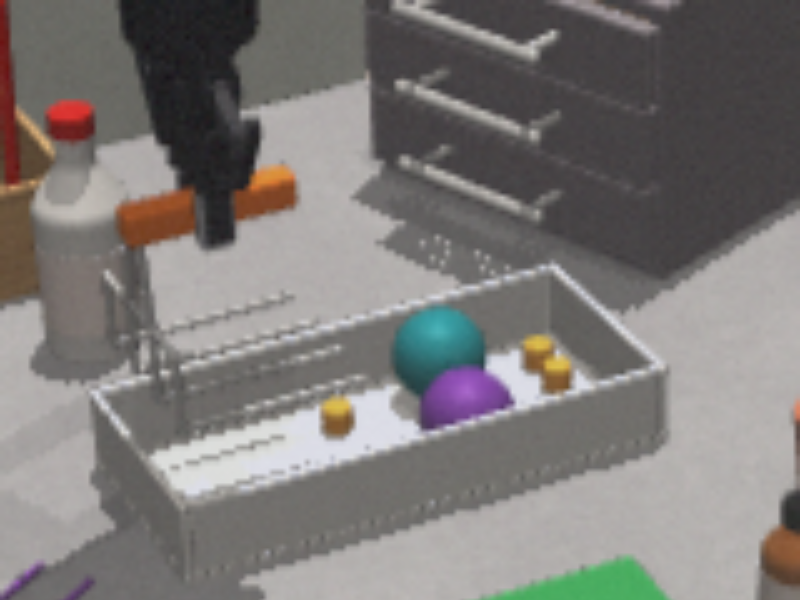

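View pics/t4c.png

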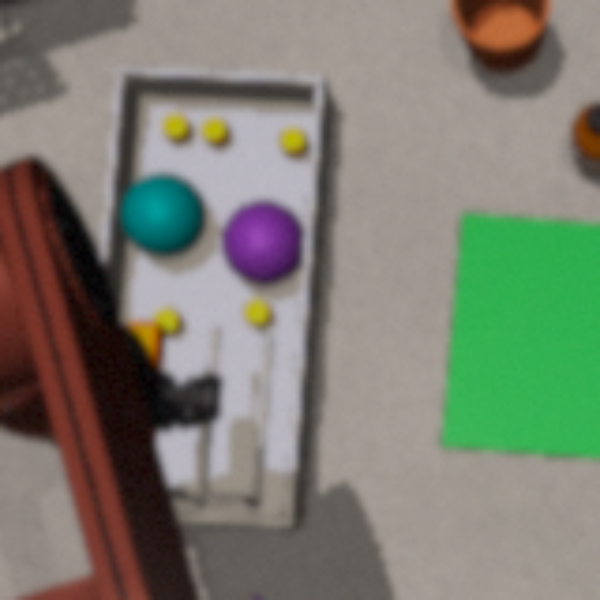

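The top view shows the tines along the tub with chips at (168,322) and (257,313) just ahead of the tips. Lowering into the empty end.

Emit:
step_arm(plan=[[[-0.003,0.0,0.03],0,1],[[0,0,0.03],0,1],[[0,0,0.022],0,1],[[0,0,0],0,1],[[0,0,0],0,1]])

```text
time: 5.95
position: [0.4453, 0.2709, 0.1278]
eef_rot: [3.141, 0.002, 3.117]
force: [-0.2, 0.4, -3.2]
finger_gap: 0.223
```

```bash
python3 -c "
from h import *
s=readout.state();print(s['position'],s['force'],s['eef_rot'])
f=grab('top');g=grab('side');b=cv2.resize(g['color'][140:270,210:370],(800,650))[:600];cv2.imwrite('pics/s5c.png',b[...,::-1])
b=cv2.resize(f['color'][130:290,160:320],(600,600));cv2.imwrite('pics/t5c.png',b[...,::-1])"
```

```text
[0.44527032 0.27093502 0.12777531] [-0.24779267  0.38362605 -3.16971951] [3.14065798e+00 1.99067771e-03 3.11715437e+00]
```

View pics/s5c.png

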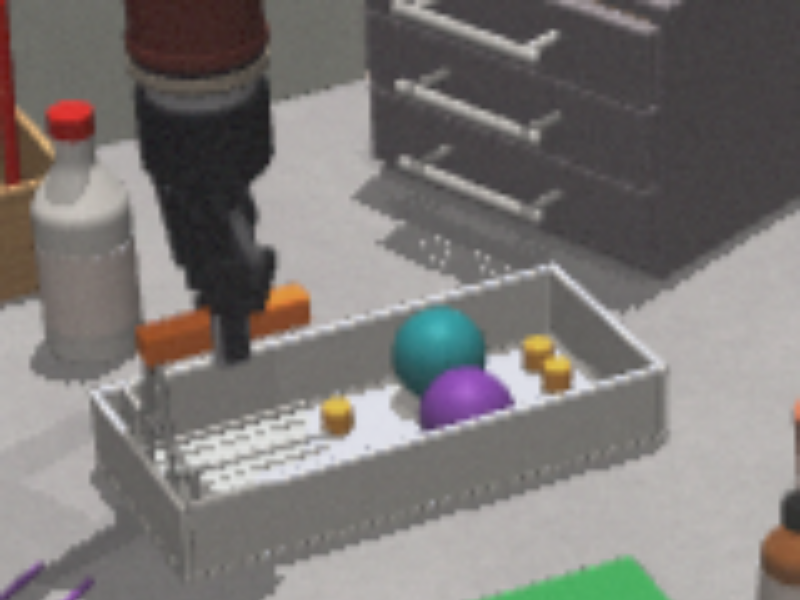

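View pics/t5c.png

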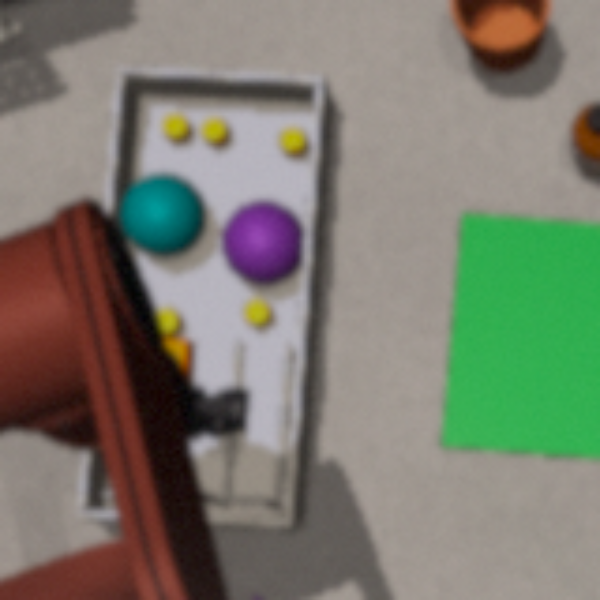

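```bash
python3 -c "
from h import *
f=dict(np.load('f_top.npz'))
P=cast(f,[[224,222],[237.3,222],[221.5,264],[235,264]],.015)[:,:2]
a=np.radians(-1.3);R=np.array([[np.cos(a),np.sin(a)],[-np.sin(a),np.cos(a)]])
print(((P-[.5445,.2697])@R.T*1000).round(1))
print(((np.array([[.4453,.2709]])-[.5445,.2697])@R.T*1000).round(1))
for c in [(.6703,.3035),(.6693,.2743),(.6627,.2172),(.5351,.2356),(.5273,.3011)]: print(((np.array(c)-[.5445,.2697])@R.T*1000).round(1))
"
```

```text
[[ -32.1  -21.4]
 [ -30.3  -57.2]
 [-145.7  -23.4]
 [-144.1  -59.2]]
[[-99.2  -1.1]]
[125.   36.6]
[124.7   7.4]
[119.4 -49.8]
[ -8.6 -34.3]
[-17.9  31. ]
```

Emit:
step_arm(plan=[[[0.003,0.002,0.003],0,1],[[0,0,0],0,1]])

```text
time: 6.3
position: [0.4409, 0.2731, 0.1234]
eef_rot: [3.141, -0.0, 3.118]
force: [-0.5, 0.1, -2.6]
finger_gap: 0.22
```

Emit:
step_arm(plan=[[[0.002,0,0],0,1],[[0,0,0],0,1]])

```text
time: 6.55
position: [0.439, 0.273, 0.1233]
eef_rot: [-3.142, -0.0, 3.118]
force: [-0.5, -0.3, -3.3]
finger_gap: 0.216
```

Emit:
step_arm(plan=[[[0.0015,0,0],0,1],[[0,0,0],0,1]])

```text
time: 6.8
position: [0.4377, 0.273, 0.1233]
eef_rot: [3.142, 0.0, 3.118]
force: [0.0, -0.7, -2.3]
finger_gap: 0.217
```

```bash
cat >> h.py <<'E'
def slope(g):
    hsv=cv2.cvtColor(g['color'],cv2.COLOR_RGB2HSV);k=cv2.inRange(hsv,np.array((5,150,60)),np.array((20,255,255)))
    return k
def hline(g,roi):
    # top edge line of handle in side image via luminous boundary: fit on mask's orange pixels (PCA)
    k=slope(g);r=np.zeros_like(k);r[roi[1]:roi[3],roi[0]:roi[2]]=1;v,u=np.nonzero((k>0)&(r>0))
    l=cv2.fitLine(np.c_[u,v].astype(np.float32),cv2.DIST_L2,0,.01,.01).ravel()
    return np.degrees(np.arctan2(l[1],l[0])).round(2),len(u),(u.min(),u.max(),v.min(),v.max())
E
python3 -c "
from h import *
g=grab('side');print(hline(g,(230,180,285,220)));np.savez('f_b',**g)
b=cv2.resize(g['color'][185:250,210:310],(800,520));cv2.imwrite('pics/s6c.png',b[...,::-1])"
```

```text
(np.float32(-14.4), 192, (np.int64(235), np.int64(268), np.int64(199), np.int64(214)))
```

Emit:
step_arm(plan=[[[0.0015,0,0],0,1],[[0,0,0],0,1]])

```text
time: 7.1
position: [0.4371, 0.273, 0.1237]
eef_rot: [3.141, 0.002, 3.118]
force: [3.5, -1.0, -3.4]
finger_gap: 0.221
```

Emit:
step_arm(plan=[[[0.0015,0,0],0,1],[[0,0,0],0,1]])

```text
time: 7.35
position: [0.4366, 0.273, 0.1241]
eef_rot: [3.141, 0.005, 3.118]
force: [7.6, -0.1, -4.1]
finger_gap: 0.222
```

View pics/s6c.png

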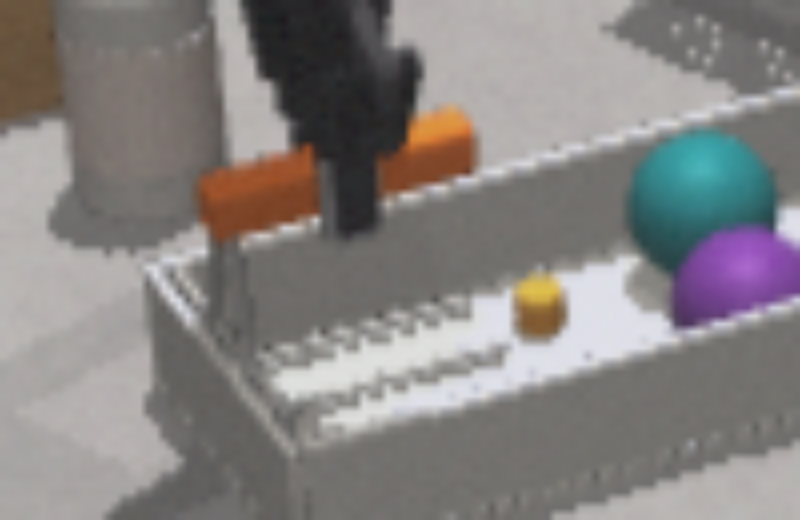

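Contact at about 0.437. I'm loosening the grip so the scoop pivots slightly nose-up.

Emit:
step_arm(plan=[[[0.001,0,0],0,1],[[0.001,0,0],0,1],[[0,0,0],0,1]], grip_force=20)

```text
time: 7.72
position: [0.4356, 0.2731, 0.1247]
eef_rot: [3.141, 0.007, 3.118]
force: [9.5, -1.6, -2.7]
finger_gap: 0.216
```

```bash
python3 -c "
from h import *
g=grab('side');print(hline(g,(230,180,285,220)))
s=readout.state();print(s['force'],s['ft_torque'],s['eef_rot'])"
```

```text
(np.float32(-15.38), 189, (np.int64(234), np.int64(268), np.int64(199), np.int64(214)))
[ 8.20422353 -1.6323184  -3.76168402] [-0.2982101  -2.12047551  0.02087859] [3.14066142 0.00664808 3.11782448]
```

Emit:
step_arm(plan=[[[0.002,0,0],0,1],[[0,0,0],0,1]])

```text
time: 8.02
position: [0.4345, 0.2733, 0.1253]
eef_rot: [3.14, 0.009, 3.118]
force: [10.8, -1.2, -3.1]
finger_gap: 0.218
```

```bash
python3 -c "
from h import *
g=grab('side');print(hline(g,(230,180,285,220)))
s=readout.state();print(s['force'],s['ft_torque'],s['eef_rot'],s['position'])"
```

```text
(np.float32(-16.26), 187, (np.int64(234), np.int64(267), np.int64(198), np.int64(214)))
[10.59464085 -1.57647274 -2.11902216] [-0.40376813 -2.43918222  0.00829057] [3.14023473 0.00886101 3.11781802] [0.43453972 0.27328338 0.12528146]
```

Emit:
step_arm(plan=[[[-0.006,0,0],0,1],[[-0.006,0,0],0,1],[[0,0,0],0,1]], grip_force=100)

```text
time: 8.45
position: [0.4424, 0.2728, 0.1228]
eef_rot: [-3.141, -0.002, 3.118]
force: [-0.7, 1.4, -2.8]
finger_gap: 0.219
```

```bash
python3 -c "
from h import *
f=grab('top');g=grab('side');print(hline(g,(230,180,290,220)))
s=readout.state();print(s['force'],s['ft_torque'],s['eef_rot'],s['position'])
b=cv2.resize(g['color'][185:250,210:310],(800,520));cv2.imwrite('pics/s7c.png',b[...,::-1])"
```

```text
(np.float32(-15.01), 190, (np.int64(236), np.int64(270), np.int64(199), np.int64(214)))
[-0.07996379 -0.17338883 -2.1020632 ] [-0.01012138  0.01695965 -0.03425938] [-3.14120197e+00 -1.47173824e-03  3.11782890e+00] [0.44213086 0.27278503 0.12283438]
```

View pics/s7c.png

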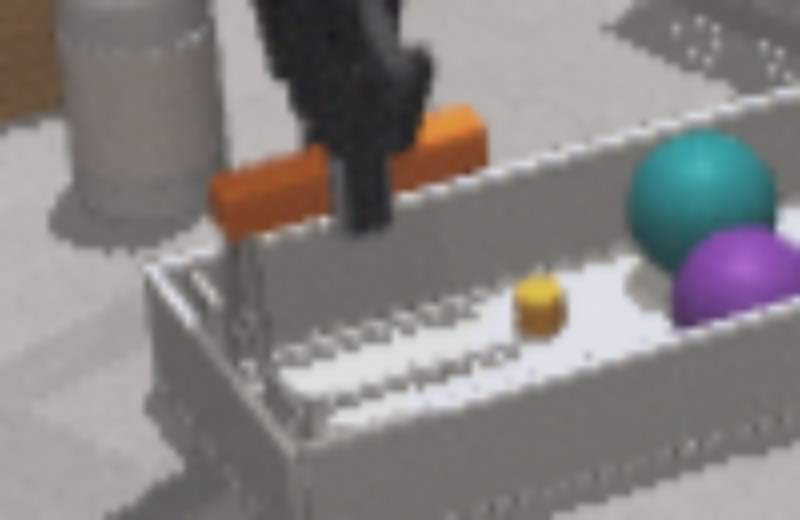

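Emit:
step_arm(plan=[[[0.006,0,0],0,1],[[0.006,0,0],0,1],[[0.003,0,0],0,1],[[0,0,0],0,1]], grip_force=20)

```text
time: 9.05
position: [0.4316, 0.2734, 0.1256]
eef_rot: [3.14, 0.011, 3.119]
force: [11.0, -2.9, -2.3]
finger_gap: 0.216
```

Emit:
step_arm(plan=[[[-0.006,0,0],0,1],[[-0.009,0,0],0,1],[[0,0,0],0,1]], grip_force=100)

```text
time: 9.43
position: [0.4428, 0.2728, 0.123]
eef_rot: [-3.141, -0.001, 3.118]
force: [-0.8, -0.1, -2.3]
finger_gap: 0.219
```

```bash
python3 -c "
from h import *
f=grab('top');g=grab('side');print(hline(g,(230,180,290,220)))
s=readout.state();print(s['force'],s['ft_torque'],s['eef_rot'],s['position'])
b=cv2.resize(f['color'][150:270,180:260],(400,600));cv2.imwrite('pics/t7c.png',b[...,::-1])"
```

```text
(np.float32(-17.1), 191, (np.int64(237), np.int64(270), np.int64(198), np.int64(214)))
[-0.14409231  0.30964841 -1.5368448 ] [-0.03312294 -0.05953966  0.03282632] [-3.14135380e+00 -9.19694777e-04  3.11771467e+00] [0.44238639 0.27281582 0.12296695]
```

View pics/t7c.png

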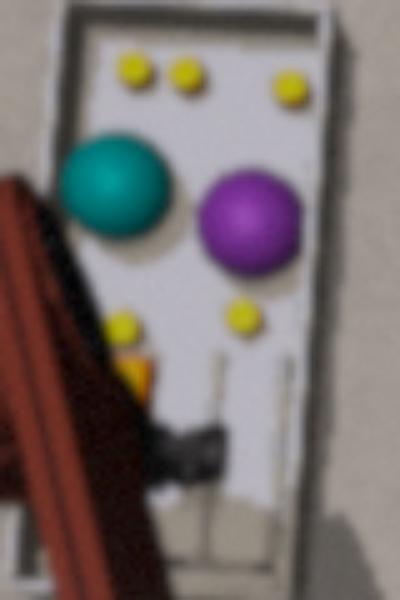

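About 2.5° nose-up; tines at (215,360) and (285,365) pass clear of the chips. Now sweeping along +x.

Emit:
step_arm(plan=[[[-0.008,0,0],0,1],[[-0.012,0,0],0,1],[[-0.012,0,0],0,1],[[-0.012,0,0],0,1],[[-0.012,0,0],0,1]])

```text
time: 10.15
position: [0.4995, 0.2714, 0.1231]
eef_rot: [-3.141, -0.0, 3.118]
force: [0.5, -0.1, -2.4]
finger_gap: 0.22
```

Emit:
step_arm(plan=[[[-0.012,0,0],0,1],[[-0.012,0,0],0,1],[[-0.012,0,0],0,1],[[-0.012,0,0],0,1]])

```text
time: 10.65
position: [0.5473, 0.2704, 0.1232]
eef_rot: [-3.142, -0.0, 3.118]
force: [-0.2, 0.1, -3.9]
finger_gap: 0.22
```

```bash
cat > look.py <<'E'
from h import *
import sys
n=sys.argv[1]
f=grab('top');g=grab('side')
s=readout.state();print(s['position'],s['force'],s['eef_rot'])
a=cv2.resize(f['color'][145:275,175:265],(415,600));b=cv2.resize(g['color'][175:265,230:360],None,fx=385/130,fy=385/130);
c=np.zeros((600,800,3),np.uint8);c[:,:415]=a;c[:b.shape[0],415:]=b[:,:385]
cv2.imwrite(f'pics/{n}.png',c[...,::-1])
E
python3 look.py l8
```

```text
[0.54806396 0.27022907 0.12340562] [-1.06426367  0.63886992 -2.51376462] [3.14144470e+00 9.56294695e-04 3.11726293e+00]
```

View pics/l8.png

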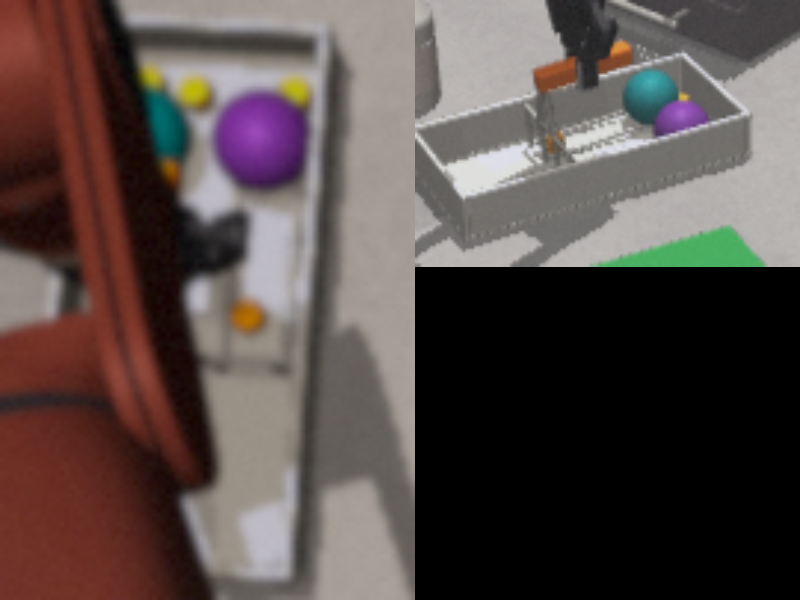

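Balls are being pushed ahead at (260,140), and the chip at (247,316) is between the tines. Continuing to the end wall.

Emit:
step_arm(plan=[[[-0.01,0,0],0,1],[[-0.01,0,0],0,1],[[-0.01,0,0],0,1],[[-0.01,0,0],0,1],[[0,0,0],0,1]])

```text
time: 11.38
position: [0.5879, 0.2691, 0.1233]
eef_rot: [-3.141, 0.001, 3.117]
force: [0.2, -0.5, -5.6]
finger_gap: 0.217
```

```bash
python3 look.py l9
```

```text
[0.58690154 0.26920105 0.12316474] [-0.56317816  1.45199001 -4.45473611] [-3.14132773e+00  1.58400858e-04  3.11753761e+00]
```

View pics/l9.png

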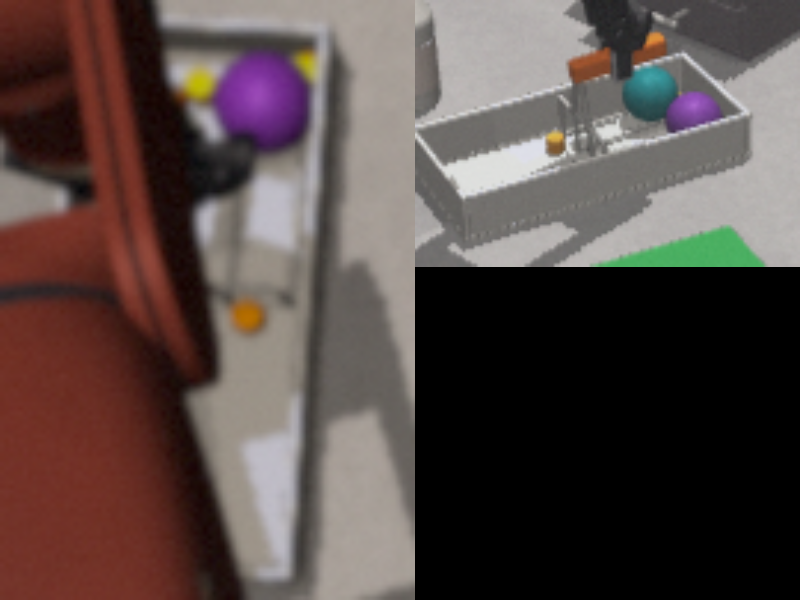

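Emit:
step_arm(plan=[[[-0.008,0,0],0,1],[[-0.008,0,0],0,1],[[-0.008,0,0],0,1],[[0,0,0],0,1]])

```text
time: 11.98
position: [0.6091, 0.2692, 0.1218]
eef_rot: [3.141, -0.005, 3.117]
force: [-3.6, 1.7, -6.7]
finger_gap: 0.22
```

```bash
python3 look.py l10; python3 -c "
from h import *
from h import readout
print(readout.state()['force'])"
```

```text
[0.60913284 0.26931346 0.12182434] [-5.05374687  2.99877576 -6.63703711] [ 3.14122249 -0.00462535  3.11763778]
[-5.05374687  2.99877576 -6.63703711]
```

View pics/l10.png

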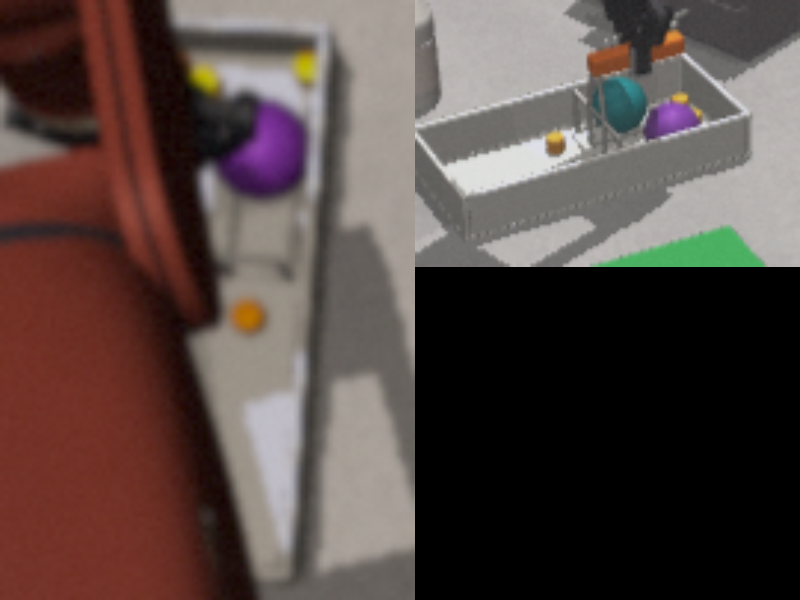

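Both balls are in the scoop. Teal sits at the back bar (side 618,105) and lilac is rolling back. Easing off the wall, letting it settle, then lifting gently.

Emit:
step_arm(plan=[[[0.001,0,0],0,1],[[0.001,0,0],0,1],[[0,0,0],0,1],[[0,0,0],0,1],[[0,0,0],0,1]])

```text
time: 12.7
position: [0.6085, 0.2689, 0.1233]
eef_rot: [-3.142, -0.0, 3.118]
force: [-4.6, 0.5, -6.2]
finger_gap: 0.217
```

```bash
python3 look.py l11
```

```text
[0.60847469 0.26885907 0.12329467] [-5.56569609  2.31717923 -6.09786359] [-3.14151235e+00 -4.52233248e-04  3.11769547e+00]
```

View pics/l11.png

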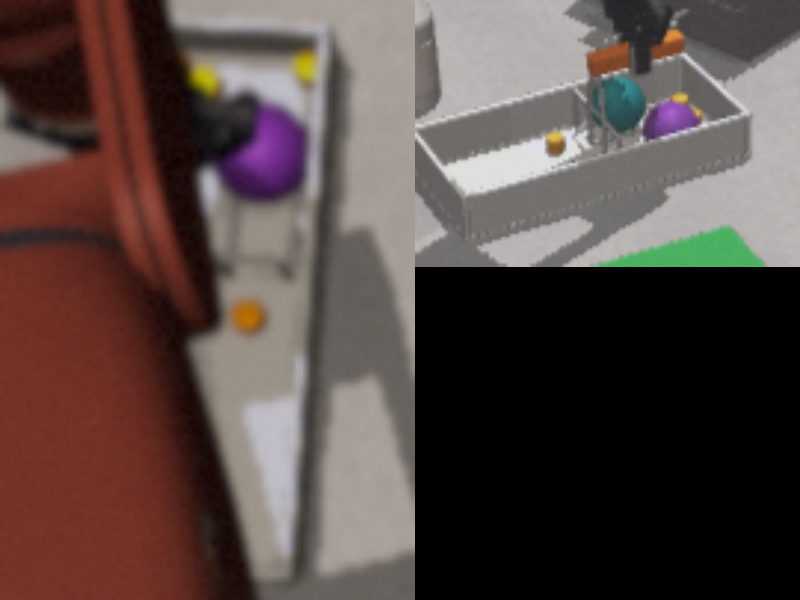

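Emit:
step_arm(plan=[[[0.0015,0.0015,0],0,1],[[0.0015,0.0015,0],0,1],[[0,0,0],0,1],[[0,0,0],0,1],[[0,0,0],0,1]])

```text
time: 13.42
position: [0.6064, 0.2719, 0.1238]
eef_rot: [3.141, 0.001, 3.118]
force: [-0.2, 0.4, -4.3]
finger_gap: 0.217
```

```bash
python3 look.py l12
```

```text
[0.60604628 0.2719335  0.12354932] [ 0.66635083 -0.55535463 -3.93552046] [3.14148747e+00 6.90284594e-04 3.11773736e+00]
```

View pics/l12.png

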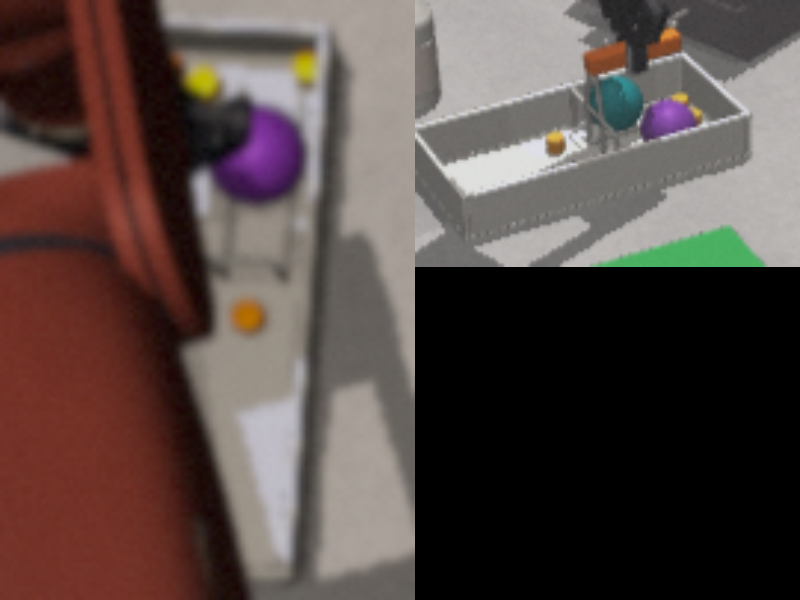

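```bash
cat > balls.py <<'E'
from h import *
f=grab('top');g=grab('side')
a=np.radians(-1.3);R=np.array([[np.cos(a),np.sin(a)],[-np.sin(a),np.cos(a)]])
for n,q in(('top',f),('side',g)):
    hsv=cv2.cvtColor(q['color'],cv2.COLOR_RGB2HSV);W=cloud(q)
    for nm,lo,hi in(('teal',(80,130,30),(100,255,255)),('lilac',(130,90,30),(160,255,255))):
        k=cv2.inRange(hsv,np.array(lo),np.array(hi))>0
        k&=(np.abs(W[...,0]-.55)<.25)&(np.abs(W[...,1])<.45)&(W[...,2]>.012)
        nn,l,s,c=cv2.connectedComponentsWithStats(k.astype(np.uint8))
        if nn<2: continue
        i=1+np.argmax(s[1:,4]);Q=W[l==i]
        if n=='top': o=np.array([.309,.001,1.213])
        else: o=np.array([-.12,-1.164,1.026])
        # centre: fixed-radius fit
        from scipy.optimize import least_squares
        d=np.median(Q,0)-o;x0=np.median(Q,0)+.025*d/np.linalg.norm(d)
        r=least_squares(lambda c:np.linalg.norm(Q-c,axis=1)-.03,x0,loss='soft_l1',f_scale=.002).x
        print(n,nm,s[i,4],'world',r.round(4),'tub',(R@(r[:2]-[.5445,.2697])*1000).round(1))
s=readout.state();print('tcp tub',(R@(s['position'][:2]-[.5445,.2697])*1000).round(1),s['position'].round(4),s['force'].round(1))
E
python3 balls.py
```

```text
top lilac 265 world [0.6283 0.2354 0.041 ] tub [ 84.6 -32.4]
side teal 101 world [0.6044 0.3051 0.0375] tub [59.1 36.8]
side lilac 162 world [0.6291 0.234  0.0394] tub [ 85.4 -33.8]
tcp tub [61.3  3.6] [0.6059 0.2719 0.1234] [ 0.1  0.2 -5. ]
```

Emit:
step_arm(plan=[[[0,0,-0.005],0,1],[[0,0,-0.005],0,1],[[0,0,0],0,1]])

```text
time: 14.0
position: [0.6063, 0.272, 0.1343]
eef_rot: [3.141, 0.001, 3.118]
force: [-0.4, -0.1, -4.4]
finger_gap: 0.215
```

```bash
python3 balls.py; python3 look.py l13; python3 -c "
from h import *
g=grab('side');print(hline(g,(285,170,335,205)))"
```

```text
top lilac 277 world [0.6263 0.2349 0.0511] tub [ 82.6 -33. ]
side teal 109 world [0.6031 0.306  0.0485] tub [57.8 37.7]
side lilac 210 world [0.628  0.2366 0.0503] tub [ 84.3 -31.2]
tcp tub [61.3  3.7] [0.6059 0.272  0.1336] [ 0.2 -0.1 -5.3]
[0.60567651 0.27196857 0.13323272] [-0.59147264 -0.09223069 -5.44330398] [ 3.14156412e+00 -1.27323596e-04  3.11773912e+00]
(np.float32(-14.98), 169, (np.int64(287), np.int64(318), np.int64(182), np.int64(196)))
```

View pics/l13.png

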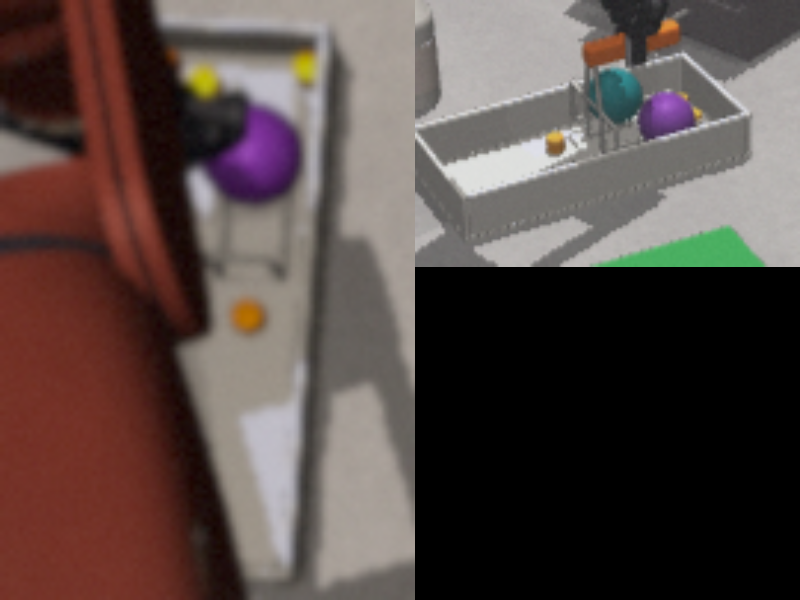

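Both balls are lifted on the tines (centres z≈0.050) and the offcuts stayed down. Raising above the rim slowly.

Emit:
step_arm(plan=[[[0,0,-0.006],0,1],[[0,0,-0.009],0,1],[[0,0,-0.009],0,1],[[0,0,-0.009],0,1],[[0,0,-0.006],0,1]])

```text
time: 14.88
position: [0.6061, 0.2721, 0.1735]
eef_rot: [3.141, 0.001, 3.118]
force: [-0.3, -1.0, -5.1]
finger_gap: 0.219
```

```bash
python3 balls.py; python3 look.py l14
```

```text
top lilac 309 world [0.6244 0.2351 0.0901] tub [ 80.7 -32.8]
side teal 86 world [0.5966 0.309  0.0901] tub [51.2 40.4]
side lilac 275 world [0.6264 0.2355 0.091 ] tub [ 82.7 -32.3]
tcp tub [61.8  3.9] [0.6063 0.2722 0.1736] [ 0.7 -0.4 -4.2]
[0.60569522 0.27195631 0.17232411] [ 0.60866285  0.31332317 -4.44430991] [3.14158451e+00 5.66932111e-05 3.11779150e+00]
```

View pics/l14.png

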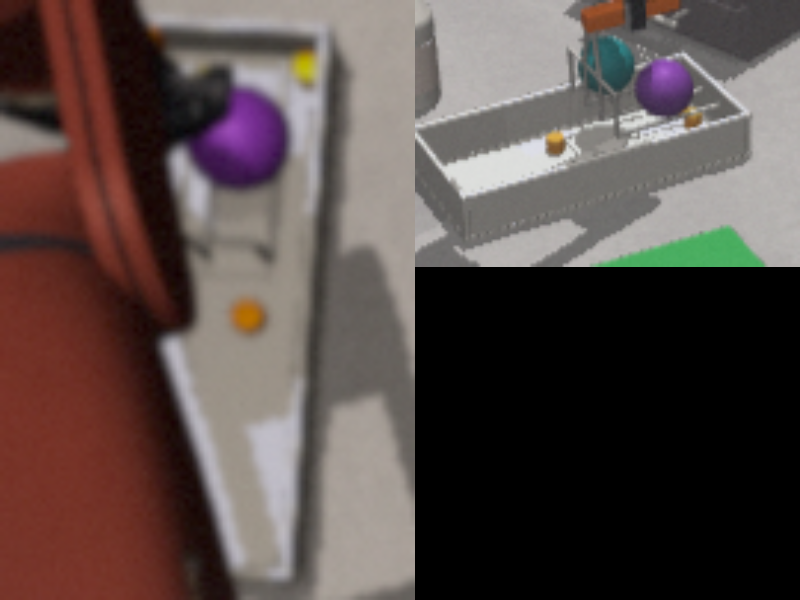

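Stable, with the balls creeping back toward the bar. Now moving the tips over the +x rim for a stronger nose-up pivot.

Emit:
step_arm(plan=[[[0,0,-0.006],0,1],[[-0.003,0,-0.004],0,1],[[-0.005,0,0],0,1],[[-0.006,0,0],0,1],[[-0.006,0,0],0,1]])

```text
time: 15.7
position: [0.6261, 0.2714, 0.182]
eef_rot: [-3.141, -0.0, 3.118]
force: [-0.2, -1.0, -4.3]
finger_gap: 0.216
```

Emit:
step_arm(plan=[[[-0.005,0,0],0,1],[[-0.003,0,0],0,1],[[0,0,0],0,1]])

```text
time: 16.08
position: [0.6339, 0.2712, 0.1822]
eef_rot: [-3.142, -0.0, 3.118]
force: [-0.9, 0.2, -5.7]
finger_gap: 0.211
```

```bash
python3 balls.py; python3 look.py l15
```

```text
top lilac 362 world [0.6453 0.2342 0.0983] tub [101.6 -33.2]
side teal 60 world [0.6171 0.3078 0.0976] tub [71.8 39.8]
side lilac 266 world [0.6477 0.2349 0.0977] tub [103.9 -32.5]
tcp tub [89.   3.6] [0.6336 0.2713 0.1822] [ 0.2  0.2 -4.7]
[0.63355317 0.27134289 0.18227686] [-0.06891368  0.13898603 -4.68325123] [-3.14154529e+00 -1.88450505e-04  3.11790847e+00]
```

View pics/l15.png

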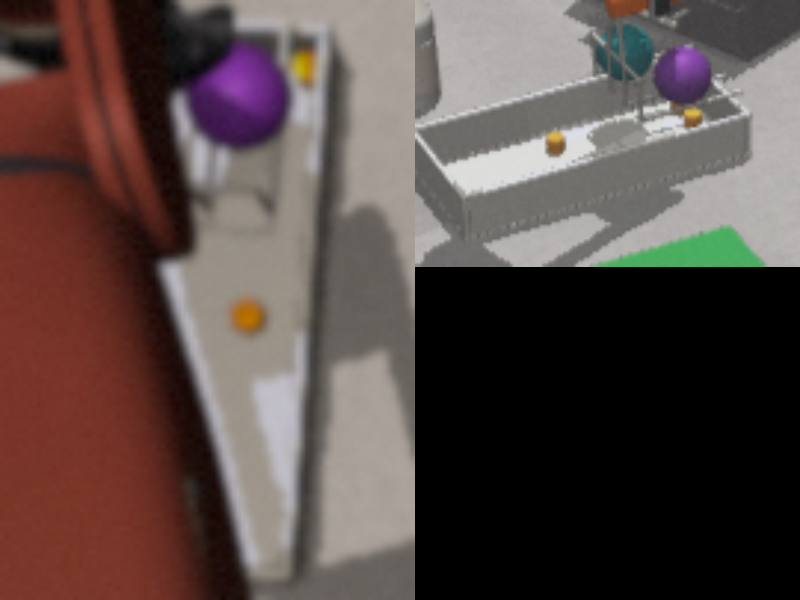

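Emit:
step_arm(plan=[[[-0.002,0,0.004],0,1],[[0,0,0.004],0,1],[[0,0,0.003],0,1],[[0,0,0.003],0,1],[[0,0,0],0,1]], grip_force=20)

```text
time: 16.9
position: [0.636, 0.2714, 0.1693]
eef_rot: [3.141, 0.001, 3.118]
force: [-2.6, -1.2, 0.4]
finger_gap: 0.217
```

```bash
python3 balls.py; python3 look.py l16
```

```text
top lilac 354 world [0.6458 0.2343 0.0854] tub [102.1 -33.1]
side teal 54 world [0.6174 0.3051 0.0842] tub [72. 37.]
side lilac 266 world [0.647  0.2352 0.0856] tub [103.3 -32.2]
tcp tub [91.4  3.8] [0.6359 0.2714 0.1693] [-4.3 -0.9  2.5]
[0.63589979 0.27139166 0.16920654] [-4.4554286  -1.30239186  2.70541792] [3.14132928e+00 7.46602602e-04 3.11790379e+00]
```

View pics/l16.png

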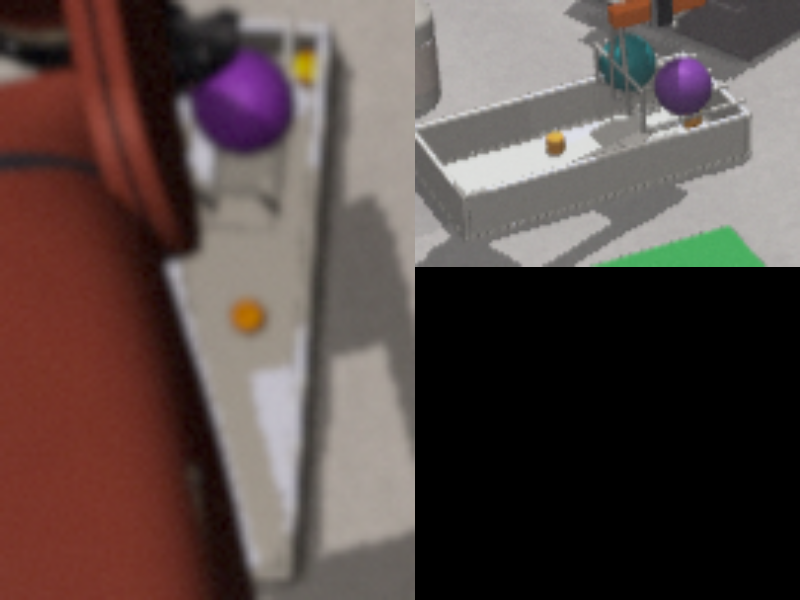

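Emit:
step_arm(plan=[[[0,0,0.003],0,1],[[0,0,0.003],0,1],[[0,0,0.003],0,1],[[0,0,0.003],0,1],[[0,0,0],0,1]])

```text
time: 17.73
position: [0.6373, 0.2725, 0.1678]
eef_rot: [3.139, 0.007, 3.118]
force: [-26.1, -5.7, 45.3]
finger_gap: 0.22
```

```bash
python3 balls.py; python3 look.py l17
```

```text
top lilac 355 world [0.6471 0.2352 0.0842] tub [103.4 -32.2]
side teal 63 world [0.6207 0.3061 0.0825] tub [75.4 38.1]
side lilac 262 world [0.6488 0.236  0.0841] tub [105.  -31.3]
tcp tub [92.8  4.9] [0.6373 0.2725 0.1678] [-26.6  -6.8  44.9]
[0.63737632 0.27250936 0.16786059] [-26.39874439  -5.33887987  45.62078419] [3.1392287  0.00702238 3.11829161]
```

View pics/l17.png

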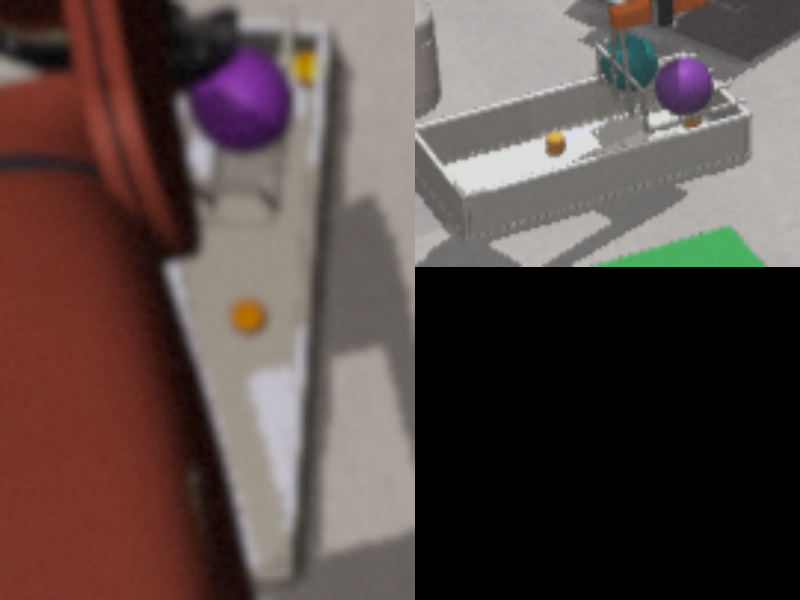

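It jammed: the rim friction locks the pivot, with 45 N up and 26 N back. I'm relieving it first, then pivoting about the tip by moving back and down together.

Emit:
step_arm(plan=[[[0,0,-0.004],0,1],[[0,0,-0.004],0,1],[[0,0,0],0,1]])

```text
time: 18.3
position: [0.6374, 0.2721, 0.1683]
eef_rot: [3.14, 0.005, 3.118]
force: [-5.9, -1.0, 13.0]
finger_gap: 0.214
```

Emit:
step_arm(plan=[[[0.003,0,0.001],0,1],[[0.003,0,0.002],0,1],[[0,0,0],0,1]])

```text
time: 18.68
position: [0.6323, 0.2721, 0.1652]
eef_rot: [3.139, 0.008, 3.118]
force: [-2.0, -0.0, 10.5]
finger_gap: 0.219
```

```bash
python3 balls.py
```

```text
top lilac 349 world [0.6389 0.235  0.0814] tub [ 95.1 -32.5]
side teal 70 world [0.6173 0.3055 0.0803] tub [72.  37.4]
side lilac 268 world [0.6373 0.2362 0.0809] tub [ 93.5 -31.4]
tcp tub [87.7  4.5] [0.6323 0.2722 0.1651] [-2.6  0.5 10.9]
```

Now it pivots with low force, and lilac is rolling back. Continuing.

Emit:
step_arm(plan=[[[0.003,0,0.002],0,1],[[0.003,0,0.002],0,1],[[0.003,0,0.002],0,1],[[0.003,0,0.002],0,1],[[0,0,0],0,1]])

```text
time: 19.4
position: [0.6194, 0.2724, 0.1555]
eef_rot: [3.14, 0.005, 3.118]
force: [-2.0, 0.7, 5.9]
finger_gap: 0.218
```

```bash
python3 balls.py; python3 look.py l18
```

```text
top lilac 342 world [0.6168 0.2355 0.0697] tub [ 73.  -32.5]
side teal 94 world [0.6158 0.3072 0.0693] tub [70.4 39.1]
side lilac 231 world [0.6181 0.236  0.07  ] tub [ 74.4 -32. ]
tcp tub [74.8  4.3] [0.6194 0.2723 0.1556] [-2.6  0.2  6.9]
[0.61944335 0.2723517  0.15558161] [-2.60769184 -0.66268698  6.3420777 ] [3.13991134 0.00492124 3.11803897]
```

View pics/l18.png

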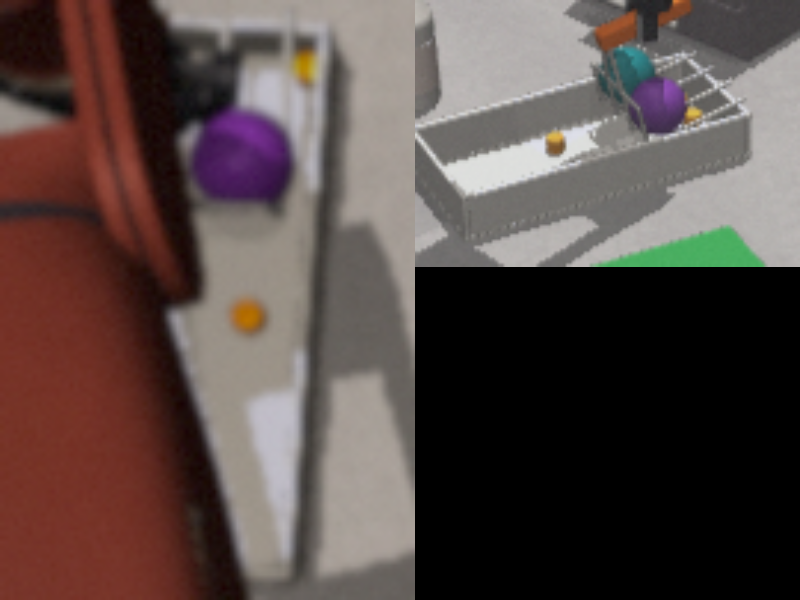

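Both balls sit at the back with about 13° nose-up. Clamping and lifting.

Emit:
step_arm(plan=[[[0,0,0],0,1],[[0,0,-0.008],0,1],[[0,0,-0.015],0,1],[[0,0,-0.02],0,1],[[0,0,-0.02],0,1]], grip_force=100)

```text
time: 20.23
position: [0.618, 0.2717, 0.218]
eef_rot: [3.141, 0.001, 3.118]
force: [-0.1, -0.0, -4.5]
finger_gap: 0.217
```

Emit:
step_arm(plan=[[[0,0,-0.02],0,1],[[0,0,-0.015],0,1],[[0,0,-0.005],0,1],[[0,0,0],0,1]])

```text
time: 20.72
position: [0.6177, 0.2717, 0.2564]
eef_rot: [3.142, 0.0, 3.118]
force: [0.1, 0.3, -5.0]
finger_gap: 0.218
```

```bash
python3 balls.py; python3 look.py l19; python3 -c "
from h import *
plan((.4473,-.2837,.255),169.6,24,1)"
```

```text
top lilac 401 world [0.6136 0.2348 0.1702] tub [ 69.9 -33.3]
side teal 103 world [0.6161 0.3054 0.1674] tub [70.8 37.3]
side lilac 260 world [0.6144 0.2359 0.1696] tub [ 70.7 -32.2]
tcp tub [72.7  3.5] [0.6172 0.2715 0.2551] [-0.2 -0.1 -5.2]
[0.61721609 0.27152786 0.25498034] [-0.83403703  0.50169266 -4.78445194] [-3.14094677e+00 -1.96600589e-03  3.11779340e+00]
[[np.float64(0.0065), np.float64(-0.0233), np.float64(-0.0)], np.float64(0.0066), 1]
[[np.float64(0.0064), np.float64(-0.0233), np.float64(-0.0)], np.float64(0.0066), 1]
[[np.float64(0.0062), np.float64(-0.0234), np.float64(-0.0)], np.float64(0.0066), 1]
[[np.float64(0.0061), np.float64(-0.0234), np.float64(-0.0)], np.float64(0.0066), 1]
[[np.float64(0.0059), np.float64(-0.0235), np.float64(-0.0)], np.float64(0.0066), 1]
[[np.float64(0.0058), np.float64(-0.0235), np.float64(-0.0)], np.float64(0.0066), 1]
[[np.float64(0.0056), np.float64(-0.0235), np.float64(-0.0)], np.float64(0.0066), 1]
[[np.float64(0.0054), np.float64(-0.0236), np.float64(-0.0)], np.float64(0.0066), 1]
[[np.float64(0.0053), np.float64(-0.0236), np.float64(-
[... 663 characters left out ...]
), np.float64(-0.0)], np.float64(0.0066), 1]
[[np.float64(0.0039), np.float64(-0.0239), np.float64(-0.0)], np.float64(0.0066), 1]
[[np.float64(0.0037), np.float64(-0.0239), np.float64(-0.0)], np.float64(0.0066), 1]
[[np.float64(0.0036), np.float64(-0.0239), np.float64(-0.0)], np.float64(0.0066), 1]
[[np.float64(0.0034), np.float64(-0.024), np.float64(-0.0)], np.float64(0.0066), 1]
[[np.float64(0.0033), np.float64(-0.024), np.float64(-0.0)], np.float64(0.0066), 1]
[[np.float64(0.0031), np.float64(-0.024), np.float64(-0.0)], np.float64(0.0066), 1]
[[np.float64(0.0029), np.float64(-0.024), np.float64(-0.0)], np.float64(0.0066), 1]
from [0.6172 0.2715 0.255 ] 178.64 per row mm 24.193571859906424
```

View pics/l19.png

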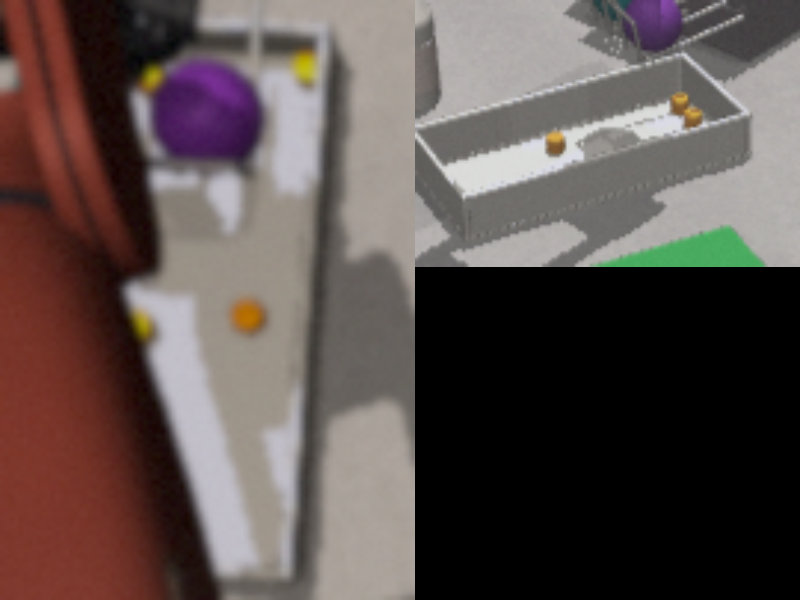

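Offcuts remain in the tub at (152,78), (305,67), (140,325) and (247,316). I'll check for the fifth once the arm clears. Carrying to the tray smoothly.

Emit:
step_arm(plan=[[[0.002,-0.006,0],0.003,1],[[0.003,-0.012,0],0.004,1],[[0.005,-0.018,0],0.006,1],[[0.006,-0.024,0],0.007,1],[[0.006,-0.024,0],0.007,1]])

```text
time: 21.55
position: [0.5922, 0.1866, 0.2564]
eef_rot: [-3.141, 0.0, 3.09]
force: [0.8, -1.2, -4.4]
finger_gap: 0.216
```

Emit:
step_arm(plan=[[[0.006,-0.024,0],0.007,1],[[0.006,-0.024,0],0.007,1],[[0.006,-0.024,0],0.007,1],[[0.006,-0.024,0],0.007,1],[[0.006,-0.024,0],0.007,1]])

```text
time: 22.18
position: [0.5544, 0.069, 0.2565]
eef_rot: [-3.141, 0.0, 3.055]
force: [0.4, 0.8, -5.4]
finger_gap: 0.217
```

Emit:
step_arm(plan=[[[0.005,-0.024,0],0.007,1],[[0.005,-0.024,0],0.007,1],[[0.005,-0.024,0],0.007,1],[[0.005,-0.024,0],0.007,1],[[0.005,-0.024,0],0.007,1]])

```text
time: 22.8
position: [0.5173, -0.0478, 0.2566]
eef_rot: [-3.141, 0.001, 3.02]
force: [-0.6, -0.2, -5.0]
finger_gap: 0.217
```

```bash
python3 balls.py; python3 -c "
from h import *
f=grab('top','t20.png')
plan((.4473,-.2837,.255),169.6,9,1)"
```

```text
top teal 347 world [ 0.519  -0.0128  0.1712] tub [ -19.1 -283. ]
top lilac 326 world [ 0.5107 -0.0838  0.1717] tub [ -25.8 -354.1]
side teal 139 world [ 0.5187 -0.0141  0.17  ] tub [ -19.3 -284.3]
side lilac 339 world [ 0.5107 -0.0857  0.1704] tub [ -25.7 -356.1]
tcp tub [ -20.1 -319.2] [ 0.5171 -0.0489  0.2565] [-0.9  1.4 -5.2]
[[np.float64(0.0045), np.float64(-0.027), np.float64(0.0002)], np.float64(0.0064), 1]
[[np.float64(0.0043), np.float64(-0.027), np.float64(0.0002)], np.float64(0.0064), 1]
[[np.float64(0.0042), np.float64(-0.027), np.float64(0.0002)], np.float64(0.0064), 1]
[[np.float64(0.004), np.float64(-0.0271), np.float64(0.0002)], np.float64(0.0064), 1]
[[np.float64(0.0038), np.float64(-0.0271), np.float64(0.0002)], np.float64(0.0064), 1]
[[np.float64(0.0036), np.float64(-0.0271), np.float64(0.0002)], np.float64(0.0064), 1]
[[np.float64(0.0035), np.float64(-0.0271), np.float64(0.0002)], np.float64(0.0064), 1]
[[np.float64(0.0033), np.float64(-0.0272), np.float64(0.0002)], np.float64(0.0064), 1]
[[np.float64(0.0031), np.float64(-0.0272), np.float64(0.0002)], np.float64(0.0064), 1]
from [ 0.5175 -0.0478  0.2565] 172.92 per row mm 27.349634401978484
```

View pics/t20.png

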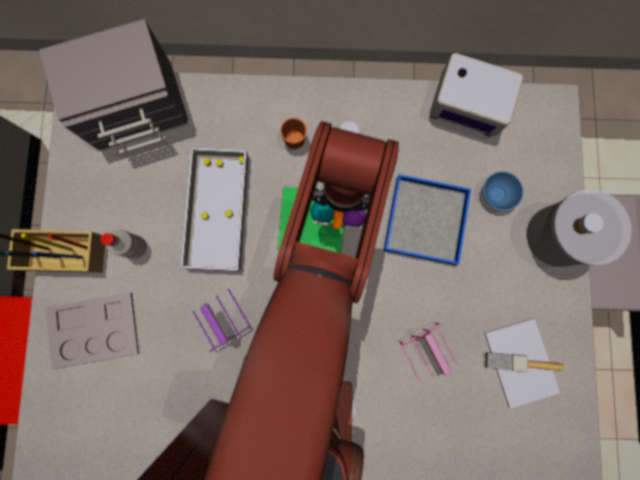

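All five offcuts are in the tub: (207,162), (219,163), (241,160), (205,215), (228,213). Continuing to the tray.

Emit:
step_arm(plan=[[[0.005,-0.024,0],0.006,1],[[0.004,-0.027,0],0.006,1],[[0.004,-0.027,0],0.006,1],[[0.004,-0.027,0],0.006,1],[[0.004,-0.027,0],0.006,1]])

```text
time: 23.58
position: [0.4796, -0.1747, 0.2565]
eef_rot: [3.141, 0.001, 2.991]
force: [0.2, -0.6, -4.5]
finger_gap: 0.22
```

Emit:
step_arm(plan=[[[0.004,-0.027,0],0.006,1],[[0.004,-0.027,0],0.006,1],[[0.003,-0.024,0],0.006,1],[[0.002,-0.018,0],0.005,1],[[0.001,-0.01,0],0.005,1]])

```text
time: 24.2
position: [0.449, -0.2772, 0.2563]
eef_rot: [3.141, 0.0, 2.962]
force: [-1.0, 0.3, -4.7]
finger_gap: 0.216
```

Emit:
step_arm(plan=[[[0,-0.005,0],0,1],[[0,0,0],0,1],[[0,0,0],0,1]])

```text
time: 24.58
position: [0.4485, -0.281, 0.2563]
eef_rot: [3.141, -0.0, 2.963]
force: [0.2, 0.3, -5.0]
finger_gap: 0.217
```

```bash
sed 's/145:275,175:265/160:290,370:490/;s/(415,600)/(415,450)/;s/c\[:,:415\]/c[:450,:415]/;s/175:265,230:360/200:390,300:460/;s/385\/130/385\/160/g' look.py > look2.py; python3 balls.py; python3 look2.py l21; python3 -c "
from h import *
plan((.4473,-.2837,.255),169.6,1,1)"
```

```text
top teal 270 world [ 0.4504 -0.247   0.1714] tub [ -82.3 -518.7]
top lilac 127 world [ 0.4391 -0.3155  0.1717] tub [ -92.1 -587.4]
side teal 182 world [ 0.4533 -0.2458  0.1691] tub [ -79.4 -517.4]
side lilac 485 world [ 0.4404 -0.316   0.1694] tub [ -90.8 -587.9]
tcp tub [ -83.5 -552.8] [ 0.4485 -0.2811  0.2563] [-0.  -0.3 -4.6]
[ 0.44843541 -0.28125188  0.25632437] [-0.29793326 -0.56595349 -4.97135757] [3.14151838e+00 1.97069744e-05 2.96331326e+00]
[[np.float64(0.0007), np.float64(-0.0026), np.float64(0.0013)], np.float64(0.0032), 1]
from [ 0.4484 -0.2813  0.2563] 169.79 per row mm 3.006065432934217
```

View pics/l21.png

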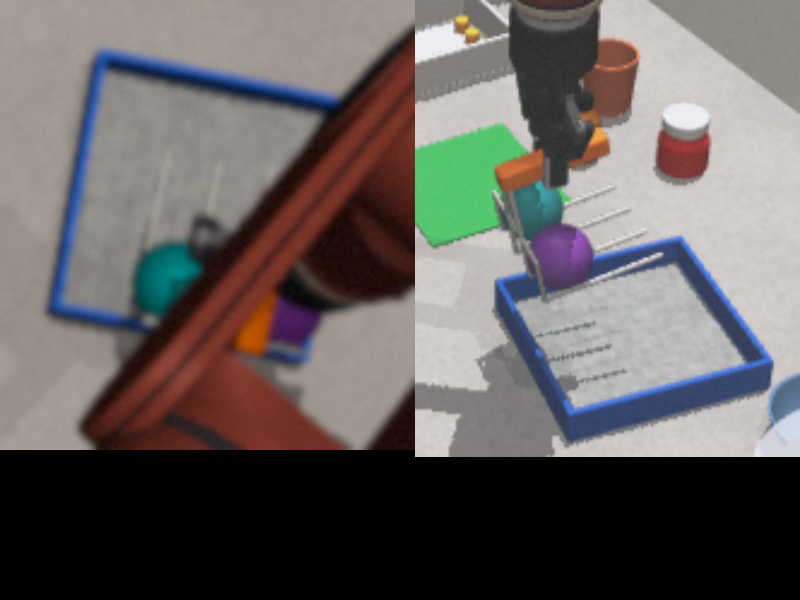

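Emit:
step_arm(plan=[[[0,-0.003,0.008],0.003,1],[[0,0,0.016],0,1],[[0,0,0.02],0,1],[[0,0,0.02],0,1],[[0,0,0.014],0,1]])

```text
time: 25.4
position: [0.4469, -0.2839, 0.1759]
eef_rot: [3.14, -0.002, 2.96]
force: [-0.1, 0.1, -5.1]
finger_gap: 0.218
```

Emit:
step_arm(plan=[[[0,0,0.008],0,1],[[0,0,0.004],0,1],[[0,0,0.002],0,1],[[0,0,0],0,1]])

```text
time: 25.9
position: [0.448, -0.2847, 0.1648]
eef_rot: [-3.141, 0.001, 2.96]
force: [0.6, -0.0, -5.0]
finger_gap: 0.214
```

```bash
python3 balls.py; python3 look2.py l22
```

```text
top teal 217 world [ 0.4501 -0.2511  0.0805] tub [ -82.6 -522.8]
top lilac 103 world [ 0.4392 -0.3188  0.0809] tub [ -91.9 -590.8]
side teal 138 world [ 0.4528 -0.2485  0.0784] tub [ -79.9 -520.1]
side lilac 462 world [ 0.44   -0.3197  0.0778] tub [ -91.1 -591.6]
tcp tub [ -83.9 -556.5] [ 0.448  -0.2848  0.1649] [ 0.1 -0.8 -5.4]
[ 0.44797774 -0.28474447  0.16476915] [ 0.17122586 -1.0738901  -5.17651418] [-3.14116732e+00  7.22842517e-04  2.95978126e+00]
```

View pics/l22.png

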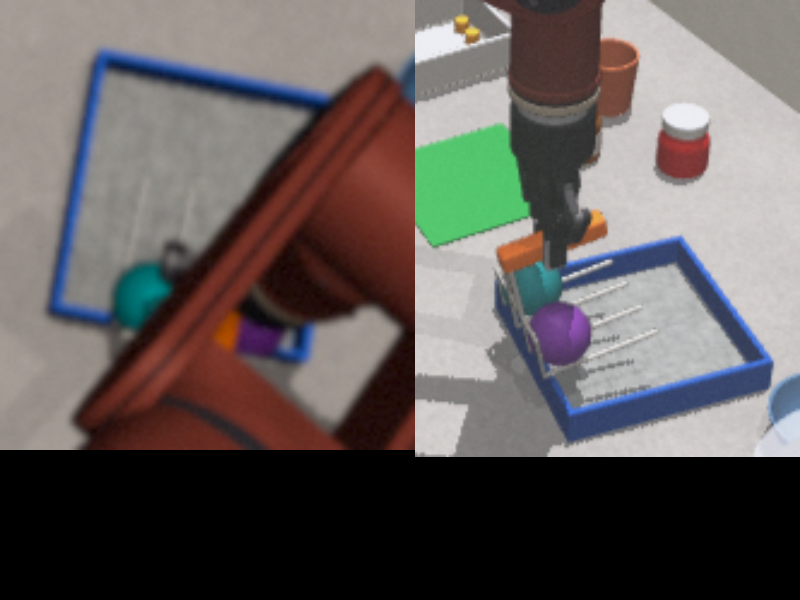

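Heel is just above the near rim. Lowering to contact.

Emit:
step_arm(plan=[[[0,0,0.003],0,1],[[0,0,0.002],0,1],[[0,0,0],0,1]])

```text
time: 26.48
position: [0.4476, -0.2844, 0.1589]
eef_rot: [3.141, -0.001, 2.96]
force: [-0.1, 0.2, -4.7]
finger_gap: 0.218
```

Emit:
step_arm(plan=[[[0,0,0.002],0,1],[[0,0,0.002],0,1],[[0,0,0],0,1]])

```text
time: 26.85
position: [0.4478, -0.2846, 0.1553]
eef_rot: [-3.142, -0.0, 2.96]
force: [0.3, -0.5, -4.2]
finger_gap: 0.219
```

Emit:
step_arm(plan=[[[0,0,0.002],0,1],[[-0.002,0,0.0015],0,1],[[-0.003,0,0.0015],0,1],[[-0.003,0,0.0015],0,1],[[0,0,0],0,1]], grip_force=20)

```text
time: 27.48
position: [0.4575, -0.2868, 0.1527]
eef_rot: [-3.14, 0.004, 2.96]
force: [-1.9, 3.9, 15.8]
finger_gap: 0.221
```

```bash
python3 balls.py; python3 look2.py l23
```

```text
top teal 196 world [ 0.4512 -0.2522  0.0703] tub [ -81.4 -523.8]
top lilac 113 world [ 0.4409 -0.3195  0.0689] tub [ -90.2 -591.4]
side teal 113 world [ 0.4534 -0.2503  0.0666] tub [ -79.3 -521.9]
side lilac 457 world [ 0.4423 -0.3202  0.0668] tub [ -88.8 -592.1]
tcp tub [ -74.4 -558.3] [ 0.4575 -0.2868  0.1527] [-1.5  4.3 15.7]
[ 0.45749287 -0.28682806  0.15271716] [-2.75489846  4.30490938 15.68417555] [-3.13992373  0.00437583  2.96009157]
```

View pics/l23.png

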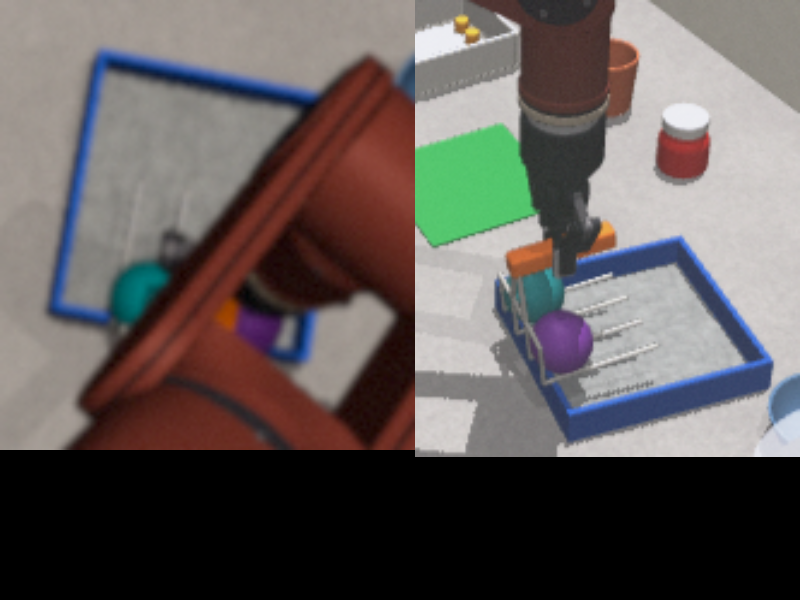

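Pivoting nose-down as intended. Continuing forward and slightly down.

Emit:
step_arm(plan=[[[-0.003,0,0.0008],0,1],[[-0.003,0,0.001],0,1],[[-0.003,0,0.001],0,1],[[-0.003,0,0.001],0,1],[[0,0,0],0,1]])

```text
time: 28.3
position: [0.4698, -0.2891, 0.149]
eef_rot: [-3.14, 0.005, 2.96]
force: [0.0, 3.4, 13.8]
finger_gap: 0.217
```

```bash
python3 balls.py; python3 look2.py l24
```

```text
top teal 150 world [ 0.453  -0.2539  0.0713] tub [ -79.6 -525.5]
top lilac 93 world [ 0.4393 -0.3176  0.0683] tub [ -91.9 -589.6]
side teal 50 world [ 0.4545 -0.2493  0.0644] tub [ -78.2 -520.9]
side lilac 437 world [ 0.4452 -0.321   0.065 ] tub [ -85.9 -592.8]
tcp tub [ -62.  -560.4] [ 0.4698 -0.2891  0.149 ] [ 0.6  3.8 14.2]
[ 0.46976081 -0.28911321  0.14898174] [ 0.1948602   4.94111825 14.24745359] [-3.13975272  0.0055958   2.95989145]
```

View pics/l24.png

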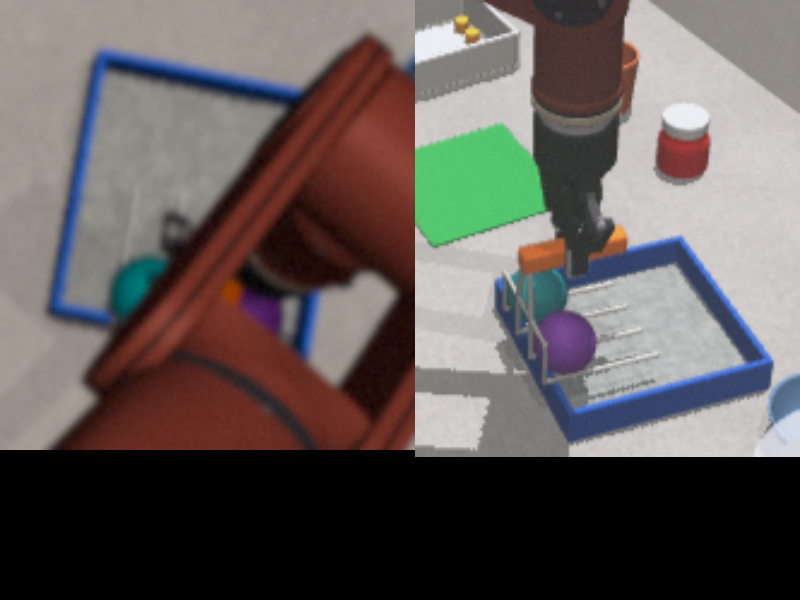

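Close to level. Pivoting on to let the balls roll off.

Emit:
step_arm(plan=[[[-0.003,0,0.001],0,1],[[-0.003,0,0.0015],0,1],[[-0.003,0,0.0015],0,1],[[0,0,0],0,1]])

```text
time: 29.0
position: [0.4791, -0.2909, 0.1451]
eef_rot: [-3.14, 0.007, 2.96]
force: [1.7, 3.8, 13.6]
finger_gap: 0.221
```

```bash
python3 balls.py|cut -c1-60
```

```text
top teal 169 world [ 0.4683 -0.2561  0.0671] tub [ -64.2 -52
top lilac 70 world [ 0.4555 -0.3368  0.1193] tub [ -75.2 -60
side teal 162 world [ 0.4777 -0.2534  0.0616] tub [ -54.9 -5
side lilac 489 world [ 0.465  -0.3242  0.0619] tub [ -66.  -
tcp tub [ -52.6 -561.9] [ 0.4791 -0.2909  0.1451] [ 2.   3.9
```

Emit:
step_arm(plan=[[[-0.003,0,0.0015],0,1],[[-0.003,0,0.0015],0,1],[[0,0,0],0,1],[[0,0,0],0,1]])

```text
time: 29.6
position: [0.4849, -0.2921, 0.1423]
eef_rot: [-3.139, 0.006, 2.96]
force: [1.4, 3.1, 14.4]
finger_gap: 0.215
```

```bash
python3 balls.py; python3 look2.py l25
```

```text
top teal 328 world [ 0.5865 -0.2751  0.0371] tub [  54.4 -543.7]
top lilac 64 world [ 0.5714 -0.3139  0.0837] tub [  40.2 -582.8]
side teal 324 world [ 0.6029 -0.2769  0.0362] tub [  70.8 -545.2]
side lilac 480 world [ 0.5912 -0.3478  0.0362] tub [  60.7 -616.3]
tcp tub [ -46.9 -563. ] [ 0.4848 -0.2921  0.1423] [ 1.3  3.2 14.5]
[ 0.4848538  -0.29211224  0.14228904] [ 0.94053514  3.39767968 13.85477301] [-3.13916355  0.00642359  2.9601376 ]
```

View pics/l25.png

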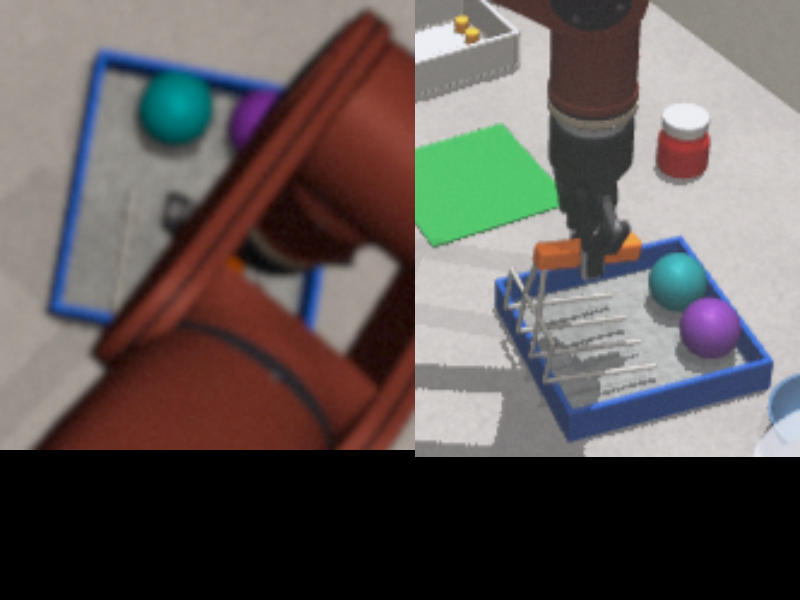

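Both balls are in the tray: side view teal (677,282), lilac (710,328), centres z≈0.036. Clamping, lifting clear and returning to the mat.

Emit:
step_arm(plan=[[[0,0,-0.004],0,1],[[0,0,-0.02],0,1],[[0,0,-0.03],0,1],[[0,0,-0.04],0,1],[[0,0,-0.02],0,1]], grip_force=100)

```text
time: 30.42
position: [0.483, -0.2916, 0.2545]
eef_rot: [-3.14, 0.003, 2.96]
force: [0.9, -0.7, -2.1]
finger_gap: 0.216
```

```bash
python3 balls.py; python3 -c "
from h import *
plan((.5265,.0115,.255),188.6,10,1)"
```

```text
top teal 348 world [ 0.6074 -0.2789  0.0372] tub [  75.4 -547. ]
top lilac 285 world [ 0.5932 -0.3506  0.0382] tub [  62.8 -619. ]
side teal 282 world [ 0.6096 -0.2777  0.0361] tub [  77.5 -545.8]
side lilac 462 world [ 0.5965 -0.3491  0.036 ] tub [  66.  -617.5]
tcp tub [ -48.4 -562.8] [ 0.4834 -0.2918  0.2547] [ 0.1  0.  -2.2]
[[np.float64(0.0012), np.float64(0.0306), np.float64(-0.0)], np.float64(-0.0332), 1]
[[np.float64(0.0002), np.float64(0.0306), np.float64(-0.0)], np.float64(-0.0332), 1]
[[np.float64(-0.0008), np.float64(0.0306), np.float64(-0.0)], np.float64(-0.0332), 1]
[[np.float64(-0.0018), np.float64(0.0306), np.float64(-0.0)], np.float64(-0.0332), 1]
[[np.float64(-0.0028), np.float64(0.0305), np.float64(-0.0)], np.float64(-0.0332), 1]
[[np.float64(-0.0038), np.float64(0.0304), np.float64(-0.0)], np.float64(-0.0332), 1]
[[np.float64(-0.0048), np.float64(0.0303), np.float64(-0.0)], np.float64(-0.0332), 1]
[[np.float64(-0.0058), np.float64(0.0301), np.float64(-0.0)], np.float64(-0.0332), 1]
[[np.float64(-0.0068), np.float64(0.0299), np.float64(-0.0)], np.float64(-0.0332), 1]
[[np.float64(-0.0078), np.float64(0.0296), np.float64(-0.0)], np.float64(-0.0332), 1]
from [ 0.4834 -0.2918  0.2547] 169.58 per row mm 30.637706845362494
```

Emit:
step_arm(plan=[[[0.001,0.03,0],-0.033,1],[[0,0.031,0],-0.033,1],[[-0.001,0.031,0],-0.033,1],[[-0.002,0.031,0],-0.033,1],[[-0.003,0.031,0],-0.033,1]])

```text
time: 31.15
position: [0.5041, -0.137, 0.2496]
eef_rot: [3.14, -0.003, 3.126]
force: [0.2, 0.3, -2.3]
finger_gap: 0.218
```

Emit:
step_arm(plan=[[[-0.004,0.03,0],-0.033,1],[[-0.005,0.03,0],-0.033,1],[[-0.006,0.03,0],-0.033,1],[[-0.007,0.03,0],-0.033,1],[[-0.013,0.029,0],-0.033,1]])

```text
time: 31.78
position: [0.5315, 0.0138, 0.2496]
eef_rot: [3.141, -0.003, -2.992]
force: [-0.6, -0.2, -2.0]
finger_gap: 0.218
```

Emit:
step_arm(plan=[[[0,0,0.03],0,1],[[0,0,0.04],0,1],[[0,0,0.03],0,1],[[0,0,0.01],0,1],[[0,0,0],0,1]])

```text
time: 32.4
position: [0.5318, 0.0127, 0.1408]
eef_rot: [3.141, -0.002, -2.994]
force: [0.6, -0.2, -2.5]
finger_gap: 0.218
```

```bash
cat > look3.py <<'E'
from h import *
import sys
f=grab('top');g=grab('side')
s=readout.state();print(s['position'],s['force'],s['eef_rot'])
a=cv2.resize(f['color'][170:270,260:360],(400,400));b=cv2.resize(g['color'][210:310,260:380],(400,333))
c=np.zeros((400,800,3),np.uint8);c[:,:400]=a;c[:333,400:]=b
cv2.imwrite(f'pics/{sys.argv[1]}.png',c[...,::-1]);print(hline(g,(285,210,360,270)))
E
python3 look3.py l26
```

```text
[0.53329987 0.01256151 0.14301396] [ 0.42081466  0.46556725 -1.56210116] [-3.14114046e+00  1.60105758e-03 -2.99350827e+00]
(np.float32(-12.57), 172, (np.int64(307), np.int64(340), np.int64(227), np.int64(242)))
```

View pics/l26.png

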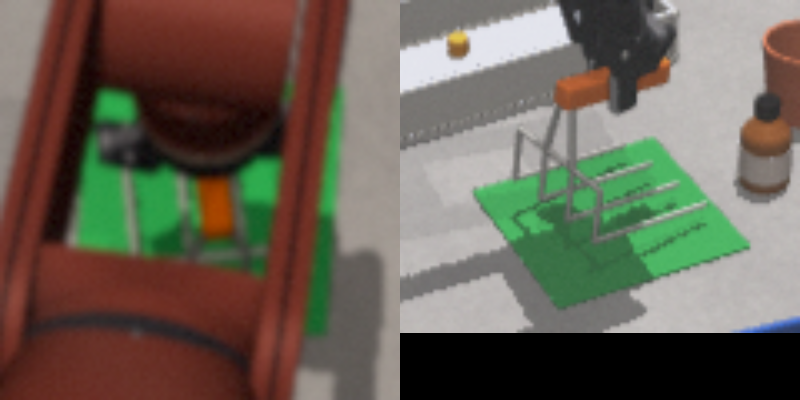

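Emit:
step_arm(plan=[[[0,0,0.008],0,1],[[0,0,0.006],0,1],[[0,0,0.003],0,1],[[0,0,0],0,1]], grip_force=20)

```text
time: 33.0
position: [0.5327, 0.0127, 0.1255]
eef_rot: [-3.142, 0.0, -2.993]
force: [-1.5, 1.0, 1.2]
finger_gap: 0.218
```

Emit:
step_arm(plan=[[[0.001,0,0.002],0,1],[[0.003,0,0.002],0,1],[[0.003,0,0.002],0,1],[[0,0,0],0,1]])

```text
time: 33.5
position: [0.5298, 0.0122, 0.1238]
eef_rot: [-3.141, 0.01, -2.993]
force: [-2.7, 4.3, 17.9]
finger_gap: 0.216
```

```bash
python3 look3.py l27
```

```text
[0.52974956 0.01213342 0.12377028] [-3.44940592  3.52111409 18.67323255] [-3.14061389  0.01013525 -2.9933856 ]
(np.float32(-13.71), 175, (np.int64(306), np.int64(339), np.int64(233), np.int64(248)))
```

View pics/l27.png

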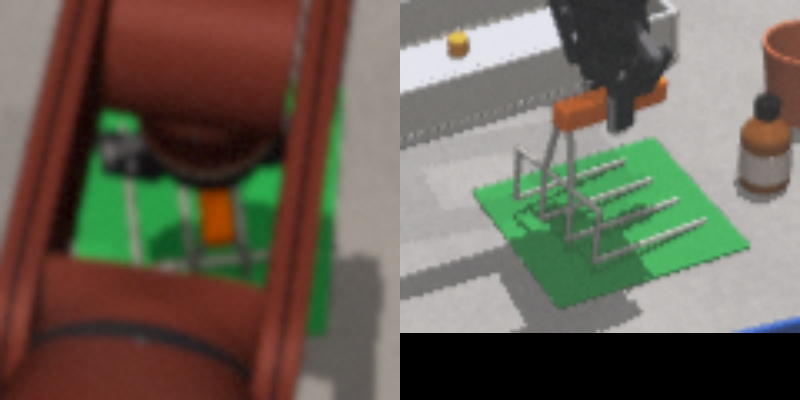

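Emit:
step_arm(plan=[[[0.003,0,0],0,1],[[0.003,0,0.001],0,1],[[0.003,0,0.001],0,1],[[0,0,0],0,1]])

```text
time: 34.1
position: [0.5212, 0.0103, 0.1206]
eef_rot: [-3.14, 0.011, -2.994]
force: [3.5, 1.4, 7.7]
finger_gap: 0.218
```

```bash
python3 look3.py l28
```

```text
[0.52125469 0.01030195 0.12056236] [3.48610726 1.97979955 7.68143925] [-3.13969759  0.01113292 -2.99362756]
(np.float32(-16.24), 163, (np.int64(304), np.int64(336), np.int64(235), np.int64(251)))
```

View pics/l28.png

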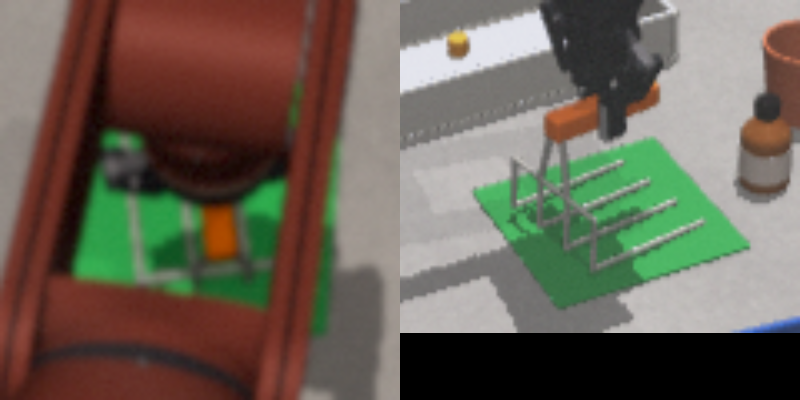

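Nearly flat on the mat. Pressing lightly, then releasing.

Emit:
step_arm(plan=[[[0,0,0.001],0,1],[[0,0,-0.001],0,1],[[0,0,0],0,0],[[0,0,0],0,0],[[0,0,0],0,0]])

```text
time: 34.83
position: [0.5161, 0.0104, 0.1164]
eef_rot: [3.141, -0.001, -2.993]
force: [-1.1, -1.1, 0.7]
finger_gap: 0.846
```

```bash
python3 look3.py l29
```

```text
[0.51628198 0.01035995 0.11648959] [ 0.01158298 -0.17500697  0.04387147] [ 3.14135978e+00 -1.02475502e-03 -2.99341351e+00]
(np.float32(-26.71), 199, (np.int64(302), np.int64(328), np.int64(236), np.int64(254)))
```

View pics/l29.png

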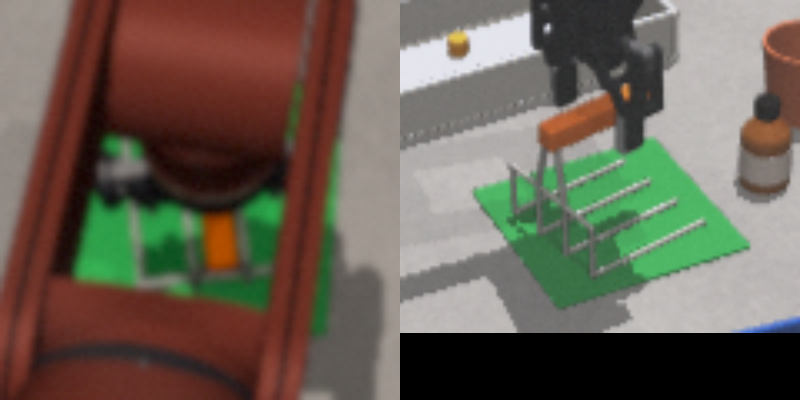

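Released. Withdrawing straight up, then aside for a clear look.

Emit:
step_arm(plan=[[[0,0,0],0,0],[[0,0,-0.01],0,0],[[0,0,-0.03],0,0],[[0,0,-0.05],0,0],[[0,0,-0.05],0,0]])

```text
time: 35.55
position: [0.5165, 0.0104, 0.259]
eef_rot: [-3.142, 0.0, -2.993]
force: [0.5, 0.1, -0.1]
finger_gap: 0.999
```

Emit:
step_arm(plan=[[[0.05,0,-0.03],0,0],[[0.055,0,0],0,0],[[0.04,0,0],0,0],[[0,0,0],0,0],[[0,0,0],0,0]])

```text
time: 36.17
position: [0.3739, -0.0111, 0.2879]
eef_rot: [-3.141, 0.002, -2.994]
force: [0.1, -0.1, 0.4]
finger_gap: 1.001
```

```bash
python3 -c "
from h import *
f=grab('top','t30.png');g=grab('side','s30.png')
hs=cv2.cvtColor(f['color'],cv2.COLOR_RGB2HSV)
for n,q in(('top',f),('side',g)):
    W=cloud(q);hd=(W[...,0]>.4)&(W[...,0]<.62)&(abs(W[...,1])<.12)&(W[...,2]>.105)&(W[...,2]<.14);hsv=cv2.cvtColor(q['color'],cv2.COLOR_RGB2HSV);hd&=(hsv[...,1]>120)
    P=W[hd];print(n,rect(P),np.percentile(P[:,2],[5,50,95]))
    A=np.c_[P[:,:2]-P[:,:2].mean(0),np.ones(len(P))];print('tilt coef',np.linalg.lstsq(A,P[:,2],rcond=None)[0].round(3))
"; python3 balls.py
```

```text
top (array([534.7,  11.7]), array([64.7, 19.9]), 8.41) [0.1211817  0.12475484 0.12829305]
tilt coef [ 0.016 -0.048  0.125]
side (array([516.2,   6.2]), array([107.2,  23.8]), 8.41) [0.10810841 0.12148373 0.12688353]
tilt coef [-0.051  0.421  0.119]
top teal 350 world [ 0.6073 -0.279   0.0372] tub [  75.2 -547.2]
top lilac 360 world [ 0.5945 -0.3499  0.0372] tub [  64.1 -618.3]
side teal 291 world [ 0.6089 -0.278   0.036 ] tub [  76.8 -546.1]
side lilac 462 world [ 0.5965 -0.3487  0.0363] tub [  66.1 -617.1]
tcp tub [-164.2 -284.5] [ 0.3738 -0.011   0.2869] [-0.5 -0.4 -0.1]
```

View pics/t30.png

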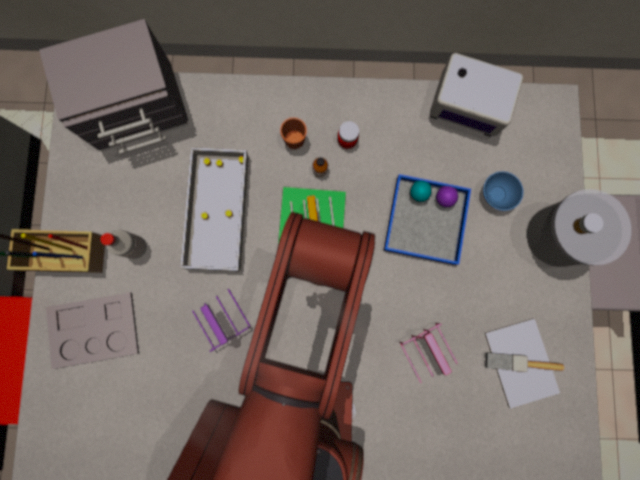

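View pics/s30.png

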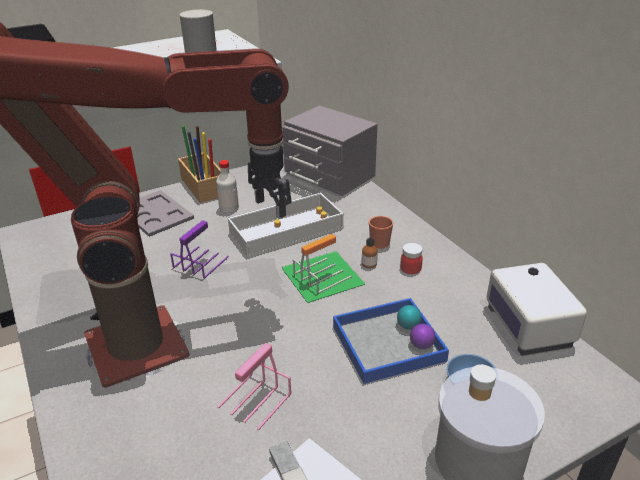

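Final views: scoop upright on the mat (top 313,208), both balls still in the tray (421,191) and (447,196), five offcuts in the tub, bystanders unmoved. Handing in.

```bash
python3 -c "
from rig import ticket
print(ticket.hand_in())"
```

```text
the job is handed in; nothing more can be done
None
```

I scooped both balls out of the tub together and rolled them into the blue tray. The scoop is back on its green mat and released. I handed the job in at about 36 s of the 72 s; no verdict came back.

The moves could not tilt the tool, so I pivoted the scoop in a loose grip against the tub wall and rim. That held the balls at the back at roughly 10–13° nose-up. I un-tilted it with its heel on the tray rim so they rolled off.

What the last checks showed:
- **Balls:** both lie in the tray at centre height about 36–37 mm, and two measurements about 6 s apart show them within 1–2 mm of the same spot.
- **Offcuts:** all five are visible in the tub.
- **Scoop:** it stands on the mat about 10 mm from the centre, with the handle top at 0.125 m against the expected 0.124 m. The side camera's fitted tilt of the handle was unusable because it saw the handle's flank. I judged the scoop upright from the top camera's handle heights and the pictures.
- **Bystanders:** they look unmoved in the pictures.

One thing went wrong on the way. The first pivot on the tub rim jammed and the wrist force reached about 53 N, which I relieved and redid at low force.

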